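# Fill the dose-tube drum and screw its lid on

## Robot

A 6-joint arm with a two-finger parallel gripper is mounted at the origin on the work surface. World frame = base frame: x ahead of the robot, y to its left, z up, the work surface at z = 0. Lengths are in m, angles in degrees, forces in N, time in s.
With the tool pointing down it reaches from about 0.35 to 0.875 m from the base axis. Payload 4.2 kg.
Tool frame: the origin (TCP) lies midway between the tips of the shut fingers; the grasp point (between the pads) lies 19 mm behind it; z points along the fingers, y is the line along which they close (so a half turn about z gives the same grasp; the last joint's range is limited). The gripper opens to 87 mm and grips with 3 to 60 N. Pads are 19 mm wide; open, the fingers measure 117 mm over their backs; the gripper's body (75 mm by 190 mm) begins 51 mm behind the grasp point.
Start: joints at [-59.897, 22.042, 0.453, 0, -68.411, -14.817], TCP at [0.165, -0.603, 0.223] pointing down, gripper open.
Joint ranges: [-179.83, 179.83], [-69.29, 118.12], [-61.27, 80.66], [-181.25, 117.63], [-171.15, -9.14], [-177.46, 177.46]. Speed limits (degrees/s): [159.86, 159.86, 180, 180, 180, 180].

## Interface

Orientations are given as a 3x3 rotation matrix whose columns are the frame's x, y, z axes.
In Python, from station import sense, capture, camera_params, finish_job gives the robot as it stands.
- The arm moves only by the tool drive_tool, never from a script. Its argument "rows" is a list of rows, each an object of numbers: "tx", "ty", "tz": the shift along the tool's x, y, z in cm; "ax", "ay", "az": the turn, a rotation vector about the tool's x, y, z in rad; "claw": the finger opening in cm, from 0 to 8.7. In form: [{"tx": .., "ty": .., "tz": .., "ax": .., "ay": .., "az": .., "claw": ..}, ...]. A call has 1 to 10 rows; each row shifts and turns the commanded pose from where the row before left it, along the tool's axes as they then stand; what a row does not reach is not made up. A row lasts 1/12 s, in which the tool goes at most 41.7 mm and 7.16 degrees, less where a joint would pass 70% of its speed; a pose out of reach is approached as far as the arm can. A call with a gripper value outside its range is refused whole. The fingers move at their own pace and stop on an object; the grip force is fixed at half the most. Time passes only in rows, so rows that do not move let the fingers close. It gives the time, the measured TCP pose, the force, the opening and the grip force at its end, in the units of the state.
- sense(): the state, without advancing time (a new reading comes with each control period).
- capture(name): name is "scene" or "side" or "wrist"; returns (picture, depth): 384x512x3 uint8, red, green, blue; 384x512 float32, m along the optical axis (not along the pixel's ray), 0 where there is no reading.
- camera_params(name): a dict with "intrinsics" (3x3 intrinsics, pixels), "k1" (the pictures are not rectified: a ray, as slopes to the right and down, at radius r is drawn at 1 + k1 r^2 times it, then the intrinsics apply), "R" (3x3) and "t" (3): a world point X has camera coordinates R X + t; the wrist camera has in their place "tool_from_camera" (4x4, takes a point from camera to tool coordinates, whose origin is the TCP and whose axes are the flange's). Camera axes: x right, y down, z forward; pixel columns grow to the right and rows downward; lengths in m; the calibration is good to about 2 mm. A picture is of the moment at which its call begins: read the wrist's pose just before it. camera_params takes no time and is no camera call.
- finish_job(): hands the job in; it is judged then, once.
The state is a dict: "time_s": time; "joints": joint angles; "joint_velocities": joint speeds; "effort": joint torques, N m; "tcp_pos": TCP position; "ee_rot": TCP orientation; "wrist_force": force on the tool from outside, world axes, zero at the start; "moment": the same for the moment, N m; "gripper_width": opening from 0.0 (shut) to 1.0 (fully open); "gripper_force": force on a finger pad.
Only numpy, scipy, OpenCV 4.12 (cv2) and the standard library are available. Lean on these libraries where they do the work, as an engineer would, in place of code of your own. Each camera call takes 0.05 s, during which the arm holds its last target. There are 200 camera calls.

## Task

Get the coffee dose drum ready for the drive: stand a spare tube upright in every empty cell of the drum, leaving the tubes that are already in it in their cells. Then put the lid on the drum, turn it back (anticlockwise) until the thread drops into place, and screw it forward (clockwise) fully home to the stop. Leave the surplus spares on the counter and do not disturb the jug, the cup and the tamper.

Things in the scene. Friction and masses are not known exactly. Their poses are not given: they have to be found in the camera images.
- drum: fixed round aluminium drum, 164 mm in diameter (180 mm over the thread), 60 mm tall, bolted down; origin at the centre of its underside, z up. Inside, a hub (radius 25 mm, top at 58 mm) and ribs make six wedge-shaped cells. Outside runs a coarse right-hand thread: three starts 120 degrees apart, each with an end stop and, before it, a gap where a lug of the lid drops in
- cell0 (a point): centre of the floor of cell 0 of the drum, 53 mm out from the drum's axis and 8 mm above the counter; the cell's walls are 50 mm high (its outer wall and the drum's rim 52 mm) and leave a tube about 5 mm of play all round; a seated tube stands 43 mm above the rim
- cell1 (a point): centre of the floor of cell 1 of the drum, 53 mm out from the drum's axis and 8 mm above the counter; the cell's walls are 50 mm high (its outer wall and the drum's rim 52 mm) and leave a tube about 5 mm of play all round; a seated tube stands 43 mm above the rim
- cell2 (a point): centre of the floor of cell 2 of the drum, 53 mm out from the drum's axis and 8 mm above the counter; the cell's walls are 50 mm high (its outer wall and the drum's rim 52 mm) and leave a tube about 5 mm of play all round; a seated tube stands 43 mm above the rim
- cell3 (a point): centre of the floor of cell 3 of the drum, 53 mm out from the drum's axis and 8 mm above the counter; the cell's walls are 50 mm high (its outer wall and the drum's rim 52 mm) and leave a tube about 5 mm of play all round; a seated tube stands 43 mm above the rim
- cell4 (a point): centre of the floor of cell 4 of the drum, 53 mm out from the drum's axis and 8 mm above the counter; the cell's walls are 50 mm high (its outer wall and the drum's rim 52 mm) and leave a tube about 5 mm of play all round; a seated tube stands 43 mm above the rim
- cell5 (a point): centre of the floor of cell 5 of the drum, 53 mm out from the drum's axis and 8 mm above the counter; the cell's walls are 50 mm high (its outer wall and the drum's rim 52 mm) and leave a tube about 5 mm of play all round; a seated tube stands 43 mm above the rim
- lid: the drum's deep steel screw lid, open side down on the counter: 192 mm across, wall 3 mm, flat top at 90 mm, 0.35 kg; origin at the centre of its lower edge, z up. On top a straight black grip bar along the lid's x axis, 90 mm long, 16 mm thick, from 90 to 130 mm up. Origin above the drum's: 35 to 44 mm while riding on top of the thread, 30 mm once dropped in, 23 mm when home
- lid_lugs (a point): on the lid's axis, level with its three inner lugs (7 mm up, 120 degrees apart); how they stand to the grip bar is not told: feel for it. Turn back at most 105 degrees until it drops. The drop place is 20 degrees wide and a lid held up is carried past it: turn in short steps, slacken the grip after each. Then 80 to 105 degrees forward, sinking 5 mm per radian. Forward on top of the thread jams
- tube0: a coffee dose tube: steel cylinder with a black cap on top, 40 mm in diameter and 95 mm tall overall, about 0.12 kg; origin at the centre of its underside, z up along its axis; if present it stands in cell 0 from the start
- tube1: a coffee dose tube: steel cylinder with a black cap on top, 40 mm in diameter and 95 mm tall overall, about 0.12 kg; origin at the centre of its underside, z up along its axis; if present it stands in cell 1 from the start
- tube2: a coffee dose tube: steel cylinder with a black cap on top, 40 mm in diameter and 95 mm tall overall, about 0.12 kg; origin at the centre of its underside, z up along its axis; if present it stands in cell 2 from the start
- tube3: a coffee dose tube: steel cylinder with a black cap on top, 40 mm in diameter and 95 mm tall overall, about 0.12 kg; origin at the centre of its underside, z up along its axis; if present it stands in cell 3 from the start
- tube4: a coffee dose tube: steel cylinder with a black cap on top, 40 mm in diameter and 95 mm tall overall, about 0.12 kg; origin at the centre of its underside, z up along its axis; if present it stands in cell 4 from the start
- spare0: a coffee dose tube: steel cylinder with a black cap on top, 40 mm in diameter and 95 mm tall overall, about 0.12 kg; origin at the centre of its underside, z up along its axis; a spare, standing on the counter at the start
- spare1: a coffee dose tube: steel cylinder with a black cap on top, 40 mm in diameter and 95 mm tall overall, about 0.12 kg; origin at the centre of its underside, z up along its axis; a spare, standing on the counter at the start
- spare2: a coffee dose tube: steel cylinder with a black cap on top, 40 mm in diameter and 95 mm tall overall, about 0.12 kg; origin at the centre of its underside, z up along its axis; a spare, standing on the counter at the start
- spare3: a coffee dose tube: steel cylinder with a black cap on top, 40 mm in diameter and 95 mm tall overall, about 0.12 kg; origin at the centre of its underside, z up along its axis; a spare, standing on the counter at the start
- spare4: a coffee dose tube: steel cylinder with a black cap on top, 40 mm in diameter and 95 mm tall overall, about 0.12 kg; origin at the centre of its underside, z up along its axis; a spare, standing on the counter at the start
- spare5: a coffee dose tube: steel cylinder with a black cap on top, 40 mm in diameter and 95 mm tall overall, about 0.12 kg; origin at the centre of its underside, z up along its axis; a spare, standing on the counter at the start
- spare6: a coffee dose tube: steel cylinder with a black cap on top, 40 mm in diameter and 95 mm tall overall, about 0.12 kg; origin at the centre of its underside, z up along its axis; a spare, standing on the counter at the start
- milk_jug: bystander: steel milk jug, 84 mm in diameter, 110 mm tall, origin at the centre of its underside
- paper_cup: bystander: paper cup, 80 mm in diameter, 95 mm tall, origin at the centre of its underside
- tamper: bystander: steel coffee tamper, 58 mm in diameter, 90 mm tall, origin at the centre of its underside

How it is judged:
By the outcome, as a careful person would: the job done as asked, in the order asked, and still so for the second after the job is handed in, with the robot touching nothing.
Of tube0, tube1, tube2, tube3, tube4 only 1 to 3 are there at a start; the rules pass over those that are not, and their reading is None.
At some moment in a run one of spare0, spare1, spare2, spare3, spare4, spare5, spare6, lid may be knocked a few centimetres aside while the robot is not near it.
Once in a run the grip may slacken for a moment while it holds something.
It also fails if it takes over 210 s, if anything falls off the work surface, if the arm or the gripper's body presses on something with over 40 N, if the wrist force passes 120 N, or if a joint passes its speed limit or range.

## Working session

There is one attempt and no reset: what is moved stays moved. The work goes in short steps, Python scripts to look and compute and a tool call to move; the robot and the scene stay as the last step left them, time stands still between calls to the robot, and variables do not carry over. Pictures are saved under pics/ and viewed, at most 14 in all, crops included, and the job is handed in when it is done.

Besides the shell and the picture viewer there is one more tool, called after "Call:" as a command line: name --argument value ..., lists and objects as JSON in quotes. drive_tool: Moves the arm, as the interface text tells. Its arguments: {"type":"object","properties":{"rows":{"type":"array"}},"required":["rows"]}

```bash
ls; mkdir -p pics; cat > h.py <<'E'
import numpy as np, cv2
from station import sense, capture, camera_params, finish_job
def cloud(name):
    s=sense(); im,d=capture(name); p=camera_params(name)
    K=np.array(p["intrinsics"]); k1=p["k1"]
    h,w=d.shape; u,v=np.meshgrid(np.arange(w),np.arange(h))
    pts=np.stack([u,v],-1).reshape(-1,1,2).astype(np.float64)
    n=cv2.undistortPoints(pts,K,np.array([k1,0,0,0.])).reshape(h,w,2)
    c=np.dstack([n[...,0]*d,n[...,1]*d,d])
    if name=="wrist":
        T=np.array(p["tool_from_camera"]); t=c@T[:3,:3].T+T[:3,3]
        X=t@np.array(s["ee_rot"]).T+np.array(s["tcp_pos"])
    else:
        R=np.array(p["R"]); X=(c-np.array(p["t"]))@R
    X[d==0]=np.nan
    return im,X
def save(im,n): cv2.imwrite("pics/"+n+".png",im[...,::-1])
E
python3 - <<'E'
from h import *
for n in("scene","side"):
    im,X=cloud(n); save(im,n); np.save(n+".npy",X)
s=sense();print(s)
E
```

```text
pics
{'time_s': 0.1, 'joints': array([-5.98987275e+01,  2.20848377e+01,  3.87453928e-01, -2.57960209e-02,
       -6.84113693e+01, -1.48151377e+01]), 'joint_velocities': array([ 0.0033638 , -0.18157201,  0.15697121,  0.06819631,  0.05272023,
        0.01235835]), 'effort': array([-2.91187534e-04, -3.91690385e+01,  1.87935287e+01,  4.23192590e+00,
        1.34368622e-02, -7.24729921e-05]), 'tcp_pos': array([ 0.16463398, -0.60236318,  0.22158269]), 'ee_rot': array([[-9.64664987e-01, -2.63478871e-01, -5.89751248e-04],
       [-2.63479519e-01,  9.64663212e-01,  1.85205192e-03],
       [ 8.09347853e-05,  1.94199701e-03, -9.99998111e-01]]), 'wrist_force': array([ 0.41036912,  0.34767789, -0.39314077]), 'moment': array([ 0.04006478,  0.00295012, -0.03065335]), 'gripper_force': 0.0, 'gripper_width': 1.0013737127548623}
```

View pics/scene.png

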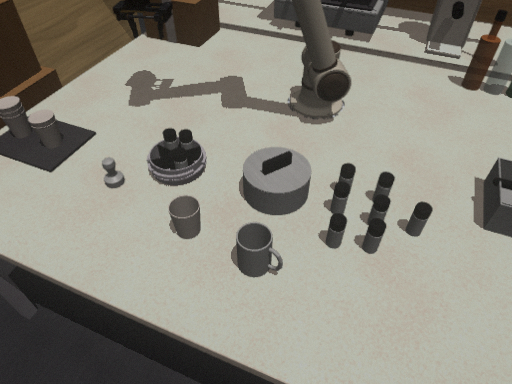

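View pics/side.png

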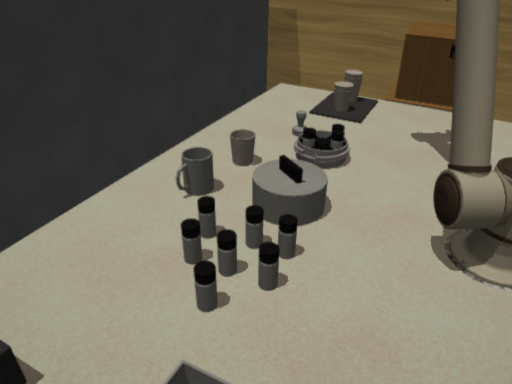

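```bash
cat > seg.py <<'E'
from h import *
def topview(n, res=0.0015):
    X=np.load(n+".npy").reshape(-1,3); X=X[~np.isnan(X[:,0])]
    m=(X[:,2]>0.02)&(X[:,2]<.2)&(X[:,0]>-.3)&(X[:,0]<1.1)&(abs(X[:,1])<1)
    return X[m]
if __name__=="__main__":
  from scipy.ndimage import label
  for n in("scene","side"):
    X=topview(n)
    for lo,hi in((.085,.1),(.1,.135)):
        Y=X[(X[:,2]>lo)&(X[:,2]<hi)]
        g=np.zeros((350,500),int); ij=((Y[:,:2]+[.3,1])/.004).astype(int); np.add.at(g,(ij[:,0],ij[:,1]),1)
        L,k=label(g>0,np.ones((3,3)))
        print(n,lo)
        lab=L[ij[:,0],ij[:,1]]
        for i in range(1,k+1):
            P=Y[lab==i]
            if len(P)>25:
                a=P[:,:2].min(0);b=P[:,:2].max(0); c,r=cv2.minEnclosingCircle(P[:,:2].astype(np.float32))
                print(len(P),np.round(P.mean(0),3),np.round(c,3),round(r,3),np.round(np.median(P[:,2]),3))
E
python3 seg.py
```

```text
scene 0.085
31 [-0.252 -0.668  0.093] [-0.257 -0.669] 0.021 0.092
72 [-0.25  -0.763  0.092] [-0.25  -0.763] 0.059 0.092
42 [ 0.054 -0.025  0.093] [ 0.053 -0.025] 0.024 0.094
73 [0.226 0.618 0.093] [0.233 0.619] 0.024 0.093
149 [0.321 0.606 0.094] [0.313 0.6  ] 0.06 0.095
99 [0.412 0.61  0.092] [0.399 0.614] 0.027 0.092
151 [0.432 0.212 0.095] [0.429 0.211] 0.022 0.096
161 [0.428 0.314 0.095] [0.424 0.315] 0.022 0.096
2213 [0.516 0.031 0.092] [0.504 0.026] 0.097 0.092
49 [ 0.488 -0.275  0.093] [ 0.482 -0.281] 0.019 0.093
199 [0.505 0.421 0.095] [0.5   0.421] 0.021 0.096
53 [ 0.503 -0.324  0.092] [ 0.494 -0.33 ] 0.02 0.092
171 [0.512 0.214 0.095] [0.508 0.213] 0.021 0.096
172 [0.519 0.32  0.095] [0.516 0.318] 0.022 0.096
56 [ 0.573 -0.247  0.092] [ 0.562 -0.254] 0.02 0.093
84 [ 0.615 -0.715  0.093] [ 0.603 -0.732] 0.037 0.093
87 [ 0.612 -0.855  0.092] [ 0.605 -0.869] 0.035 0.092
197 [0.606 0.323 0.095] [0.602 0.322] 0.021 0.096
204 [0.626 0.233 0.095] [0.623 0.233] 0.02 0.096
60 [ 0.663 -0.434  0.088] [ 0.662 -0.435] 0.016 0.087
254 [ 0.734 -0.138  0.093] [ 0.735 -0.137] 0.041 0.093
12
[... 1439 characters left out ...]
3] [0.603 0.326] 0.021 0.094
189 [0.621 0.239 0.093] [0.623 0.235] 0.021 0.094
113 [0.666 0.708 0.088] [0.671 0.71 ] 0.016 0.088
78 [ 0.721 -0.108  0.091] [ 0.732 -0.128] 0.037 0.09
66 [ 0.744 -0.166  0.091] [ 0.74  -0.156] 0.033 0.091
175 [0.749 0.102 0.093] [0.751 0.098] 0.049 0.092
119 [0.783 0.043 0.093] [0.772 0.059] 0.036 0.093
side 0.1
567 [0.073 0.085 0.12 ] [0.076 0.061] 0.081 0.121
29 [0.363 0.603 0.101] [0.363 0.603] 0.018 0.101
26 [0.416 0.621 0.1  ] [0.414 0.62 ] 0.016 0.1
340 [0.502 0.036 0.119] [0.506 0.03 ] 0.046 0.121
109 [ 0.59  -0.713  0.111] [ 0.593 -0.727] 0.038 0.112
131 [ 0.594 -0.851  0.118] [ 0.6   -0.867] 0.037 0.118
228 [0.759 0.074 0.106] [0.763 0.07 ] 0.045 0.106
```

The scene view shows the drum at about pixel (177,158) with 3 tubes in it, the lid at (277,180) and seven spares around (340–430, 170–245). The jug, cup and tamper are at (255,250), (186,217) and (112,175). The side view agrees. From the tube tops, the drum centre is near (0.527, -0.292). I'll square the tool up and look at the drum from above.

Call:
drive_tool --rows '[{"az":0.089,"tz":-1},{"az":0.089,"tz":-1},{"az":0.089,"tz":-1},{"tx":-3,"ty":2.5,"tz":-1},{"tx":-3,"ty":2.5,"tz":-1},{"tx":-3,"ty":2.5,"tz":-1},{"tx":-3,"ty":2.5,"tz":-1},{"tx":-3,"ty":2.5,"tz":-1},{"tx":-3,"ty":2.5,"tz":-1},{"tx":-3,"ty":2.5}]'

```text
invalid input at $.rows[0]: expected keys tx, ty, tz, ax, ay, az, claw
```

Call:
drive_tool --rows '[{"tx":-3,"ty":2.5},{"tx":-3,"ty":2.5},{"tx":-3,"ty":2.5},{"tx":-3,"ty":2.5},{"tx":-2},{"tz":0}]'

```text
invalid input at $.rows[0]: expected keys tx, ty, tz, ax, ay, az, claw
```

```bash
python3 - <<'E'
from h import *
s=sense();print(s['time_s'],s['tcp_pos'],s['joints'],s['ee_rot'].round(3).tolist())
print(np.round(camera_params("wrist")["tool_from_camera"],3).tolist())
im,X=cloud("wrist"); save(im,"w1"); np.save("w1.npy",X)
E
```

```text
0.1 [ 0.16463398 -0.60236318  0.22158269] [-5.98987275e+01  2.20848377e+01  3.87453928e-01 -2.57960209e-02
 -6.84113693e+01 -1.48151377e+01] [[-0.965, -0.263, -0.001], [-0.263, 0.965, 0.002], [0.0, 0.002, -1.0]]
[[-0.001, -0.959, -0.285, 0.078], [1.0, -0.001, 0.0, 0.0], [-0.001, -0.285, 0.959, -0.162], [0.0, 0.0, 0.0, 1.0]]
```

View pics/w1.png

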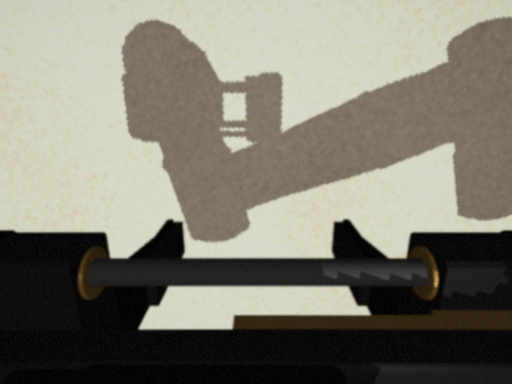

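All keys are required, so nothing moved. The picture shows the camera looking along tool +x, with the gripper filling the lower half of the frame. I'll aim with the TCP about 7 cm past the drum in x.

Call:
drive_tool --rows '[{"tx":0,"ty":0,"tz":-1,"ax":0,"ay":0,"az":0.089,"claw":8.7},{"tx":0,"ty":0,"tz":-1,"ax":0,"ay":0,"az":0.089,"claw":8.7},{"tx":0,"ty":0,"tz":-1,"ax":0,"ay":0,"az":0.089,"claw":8.7},{"tx":-3,"ty":2.2,"tz":-1,"ax":0,"ay":0,"az":0,"claw":8.7},{"tx":-3,"ty":2.2,"tz":-1,"ax":0,"ay":0,"az":0,"claw":8.7},{"tx":-3,"ty":2.2,"tz":-1,"ax":0,"ay":0,"az":0,"claw":8.7},{"tx":-3,"ty":2.2,"tz":-1,"ax":0,"ay":0,"az":0,"claw":8.7},{"tx":-3,"ty":2.2,"tz":-1,"ax":0,"ay":0,"az":0,"claw":8.7},{"tx":-3,"ty":2.2,"tz":-1,"ax":0,"ay":0,"az":0,"claw":8.7},{"tx":-3,"ty":2.2,"tz":0,"ax":0,"ay":0,"az":0,"claw":8.7}]'

```text
time_s: 0.98
tcp_pos: [0.3765, -0.4482, 0.3149]
ee_rot: [[-1.0, -0.0, 0.003], [-0.0, 1.0, -0.003], [-0.003, -0.003, -1.0]]
wrist_force: [0.3, -0.3, 0.6]
gripper_width: 0.999
gripper_force: 0.0
```

Call:
drive_tool --rows '[{"tx":-3,"ty":2.2,"tz":0,"ax":0,"ay":0,"az":0,"claw":8.7},{"tx":-3,"ty":2.2,"tz":0,"ax":0,"ay":0,"az":0,"claw":8.7},{"tx":-3,"ty":2.2,"tz":0,"ax":0,"ay":0,"az":0,"claw":8.7},{"tx":-3,"ty":2.2,"tz":0,"ax":0,"ay":0,"az":0,"claw":8.7},{"tx":-3,"ty":2.2,"tz":0,"ax":0,"ay":0,"az":0,"claw":8.7},{"tx":-3,"ty":2.2,"tz":0,"ax":0,"ay":0,"az":0,"claw":8.7},{"tx":-3,"ty":2.2,"tz":0,"ax":0,"ay":0,"az":0,"claw":8.7},{"tx":-1.5,"ty":0,"tz":0,"ax":0,"ay":0,"az":0,"claw":8.7},{"tx":0,"ty":0,"tz":0,"ax":0,"ay":0,"az":0,"claw":8.7}]'

```text
time_s: 1.73
tcp_pos: [0.6027, -0.2929, 0.3104]
ee_rot: [[-1.0, -0.003, -0.002], [-0.003, 1.0, 0.001], [0.002, 0.001, -1.0]]
wrist_force: [0.3, -0.7, 0.2]
gripper_width: 1.001
gripper_force: 0.0
```

```bash
python3 - <<'E'
from h import *
s=sense();print(s['time_s'],s['tcp_pos'],s['joints'],s['ee_rot'].round(3).tolist())
im,X=cloud("wrist"); save(im,"w2"); np.save("w2.npy",X)
E
```

```text
1.7333 [ 0.60265321 -0.29293983  0.31036418] [-1.21377471e+01  2.44254025e+01  1.65148179e+01 -2.34633550e-02
 -8.22002356e+01 -7.76665958e+01] [[-1.0, -0.003, -0.002], [-0.003, 1.0, 0.001], [0.002, 0.001, -1.0]]
```

View pics/w2.png

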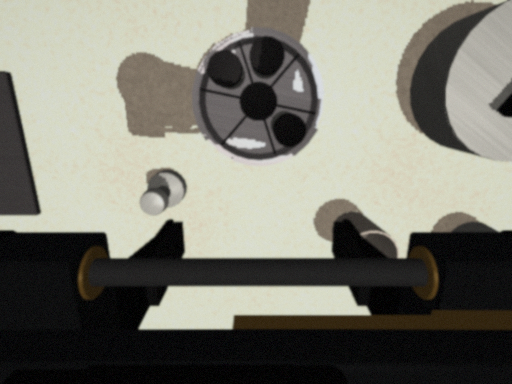

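The wrist view shows the drum at pixel (258,98). Tubes sit at (226,68), (267,55) and (290,129), and the empty cells are at (299,80), (243,142) and (214,108). The tamper is at (155,200). Next I'll fit the drum precisely.

```bash
cat > fit.py <<'E'
from h import *
from scipy.optimize import least_squares
X=np.load("w2.npy").reshape(-1,3);X=X[~np.isnan(X[:,0])]
c0=np.array([.527,-.292])
def circ(P):
    f=lambda p:np.hypot(P[:,0]-p[0],P[:,1]-p[1])-p[2]
    return least_squares(f,[*P.mean(0)[:2],.05],loss='soft_l1',f_scale=.002).x
r=np.hypot(*(X[:,:2]-c0).T)
H=X[(r<.035)&(X[:,2]>.05)&(X[:,2]<.08)]
print("hub",len(H),np.round(H.mean(0),4),cv2.minEnclosingCircle(H[:,:2].astype(np.float32)))
T=X[(r<.09)&(X[:,2]>.093)&(X[:,2]<.115)]
_,lab,cc=cv2.kmeans(T[:,:2].astype(np.float32),3,None,(3,50,1e-5),10,cv2.KMEANS_PP_CENTERS)
tc=[]
for i in range(3):
    P=T[lab[:,0]==i]; c,rr=cv2.minEnclosingCircle(P[:,:2].astype(np.float32)); tc.append(c); print("tube",len(P),np.round(c,4),round(rr,4),np.round(np.median(P[:,2]),4))
R=X[(r<.1)&(r>.07)&(X[:,2]>.054)&(X[:,2]<.068)]
print("rim",len(R),circ(R),cv2.minEnclosingCircle(R[:,:2].astype(np.float32)))
c=np.array(cv2.minEnclosingCircle(R[:,:2].astype(np.float32))[0])
for q in tc: d=np.array(q)-c; print(np.degrees(np.arctan2(d[1],d[0])),np.hypot(*d))
# ribs: points at z~.05-.062 between r .03 and .075
r=np.hypot(*(X[:,:2]-c).T)
B=X[(r<.07)&(r>.032)&(X[:,2]>.045)&(X[:,2]<.064)]
a=np.degrees(np.arctan2(*(B[:,:2]-c).T[::-1])); print(len(B),np.histogram(a,36,(-180,180))[0])
print("rib phase",np.degrees(np.angle(np.exp(6j*np.radians(a)).sum()))/6)
E
python3 fit.py
```

```text
hub 1333 [ 0.5282 -0.2924  0.0584] ((0.5270304083824158, -0.2921058237552643), 0.034994468092918396)
tube 863 [ 0.5626 -0.2546] 0.0199 0.1031
tube 1049 [ 0.4929 -0.3313] 0.0205 0.103
tube 1072 [ 0.4788 -0.2828] 0.0203 0.1029
rim 1544 [ 0.52895161 -0.29258862  0.07929798] ((0.5287682414054871, -0.29282253980636597), 0.08267808705568314)
48.424887766329576 0.0510549229011033
-133.00774310808032 0.05261925128282566
168.71381382083675 0.05097984665147354
491 [ 6 69 14  6  4  6 10 48 23  0  0  0  0 45 19  0  0  0  0 56 10  3  2  5
  8 71  0  0  0  0  0 76  5  4  0  1]
rib phase 18.455849384430348
```

Call:
drive_tool --rows '[{"tx":-0.2,"ty":4,"tz":0.8,"ax":0,"ay":0,"az":0,"claw":8.7},{"tx":-0.2,"ty":4,"tz":0.8,"ax":0,"ay":0,"az":0,"claw":8.7},{"tx":-0.2,"ty":4,"tz":0.8,"ax":0,"ay":0,"az":0,"claw":8.7},{"tx":-0.2,"ty":4,"tz":0.8,"ax":0,"ay":0,"az":0,"claw":8.7},{"tx":-0.2,"ty":4,"tz":0.8,"ax":0,"ay":0,"az":0,"claw":8.7},{"tx":-0.2,"ty":4,"tz":0.8,"ax":0,"ay":0,"az":0,"claw":8.7},{"tx":-0.2,"ty":4,"tz":0.8,"ax":0,"ay":0,"az":0,"claw":8.7},{"tx":-0.2,"ty":4,"tz":0.8,"ax":0,"ay":0,"az":0,"claw":8.7},{"tx":-0.2,"ty":4,"tz":0.8,"ax":0,"ay":0,"az":0,"claw":8.7},{"tx":-0.2,"ty":4,"tz":0.8,"ax":0,"ay":0,"az":0,"claw":8.7}]'

```text
time_s: 2.62
tcp_pos: [0.619, 0.1055, 0.2327]
ee_rot: [[-1.0, 0.002, 0.0], [0.002, 1.0, 0.0], [-0.0, 0.0, -1.0]]
wrist_force: [0.0, -1.2, -0.1]
gripper_width: 1.0
gripper_force: 0.0
```

Call:
drive_tool --rows '[{"tx":0,"ty":4,"tz":0.8,"ax":0,"ay":0,"az":0,"claw":8.7},{"tx":0,"ty":4,"tz":0.8,"ax":0,"ay":0,"az":0,"claw":8.7},{"tx":0,"ty":4,"tz":0.8,"ax":0,"ay":0,"az":0,"claw":8.7},{"tx":0,"ty":0.7,"tz":0.6,"ax":0,"ay":0,"az":0,"claw":8.7},{"tx":0,"ty":0,"tz":0,"ax":0,"ay":0,"az":0,"claw":8.7}]'

```text
time_s: 3.03
tcp_pos: [0.6186, 0.2332, 0.2006]
ee_rot: [[-1.0, -0.002, -0.003], [-0.002, 1.0, -0.001], [0.003, -0.001, -1.0]]
wrist_force: [1.0, -0.3, -0.7]
gripper_width: 0.999
gripper_force: 0.0
```

```bash
cat > spares.py <<'E'
from h import *
from scipy.ndimage import label
import sys
def blobs(n,lo,hi,save_as=None):
    im,X=cloud(n)
    Y=X.reshape(-1,3);Y=Y[~np.isnan(Y[:,0])]
    Y=Y[(Y[:,2]>lo)&(Y[:,2]<hi)&(Y[:,0]>.3)&(Y[:,0]<.9)&(abs(Y[:,1])<.55)]
    g=np.zeros((160,300),int); ij=((Y[:,:2]-[.3,-.6])/.004).astype(int); g[ij[:,0],ij[:,1]]=1
    L,k=label(g,np.ones((3,3)));lab=L[ij[:,0],ij[:,1]];o=[]
    for i in range(1,k+1):
        P=Y[lab==i]
        if len(P)>25:
            c,r=cv2.minEnclosingCircle(P[:,:2].astype(np.float32)); o.append((len(P),*np.round(c,4),round(r,3),round(float(np.median(P[:,2])),3)))
    return o
if __name__=="__main__":
    print(*[(k,np.round(v,4)) for k,v in sense().items() if k in("time_s","tcp_pos","wrist_force")])
    for n in sys.argv[1:] or ["scene","side"]:
        print(n)
        for b in blobs(n,.088,.1085):
            if b[3]<.03 : print(*b)
E
python3 spares.py
```

```text
('time_s', np.float64(3.0333)) ('tcp_pos', array([0.6186, 0.2332, 0.2006])) ('wrist_force', array([ 1.0259, -0.3382, -0.7346]))
scene
77 0.4309 0.2109 0.02 0.096
135 0.4784 -0.2829 0.022 0.104
124 0.4926 -0.3325 0.021 0.103
184 0.5007 0.4213 0.021 0.096
155 0.5087 0.2138 0.021 0.096
160 0.5154 0.3184 0.021 0.096
152 0.5612 -0.2542 0.02 0.104
184 0.6024 0.3222 0.021 0.096
192 0.6242 0.2333 0.022 0.096
side
256 0.423 0.3178 0.021 0.094
200 0.4294 0.2137 0.022 0.094
97 0.4757 -0.2799 0.021 0.099
72 0.4911 -0.3276 0.022 0.1
313 0.5011 0.4233 0.021 0.094
183 0.5077 0.2162 0.021 0.094
233 0.5154 0.3218 0.022 0.094
94 0.5629 -0.2509 0.022 0.099
211 0.6023 0.3256 0.021 0.094
171 0.6241 0.2348 0.021 0.094
99 0.7299 0.0794 0.024 0.098
60 0.7833 0.1171 0.022 0.095
```

Call:
drive_tool --rows '[{"tx":-0.55,"ty":0.1,"tz":3.5,"ax":0,"ay":0,"az":0,"claw":8.7},{"tx":0,"ty":0,"tz":3.5,"ax":0,"ay":0,"az":0,"claw":8.7},{"tx":0,"ty":0,"tz":3.5,"ax":0,"ay":0,"az":0,"claw":8.7},{"tx":0,"ty":0,"tz":3.5,"ax":0,"ay":0,"az":0,"claw":8.7},{"tx":0,"ty":0,"tz":0,"ax":0,"ay":0,"az":0,"claw":8.7},{"tx":0,"ty":0,"tz":0,"ax":0,"ay":0,"az":0,"claw":3},{"tx":0,"ty":0,"tz":0,"ax":0,"ay":0,"az":0,"claw":3},{"tx":0,"ty":0,"tz":0,"ax":0,"ay":0,"az":0,"claw":3},{"tx":0,"ty":0,"tz":0,"ax":0,"ay":0,"az":0,"claw":3},{"tx":0,"ty":0,"tz":0,"ax":0,"ay":0,"az":0,"claw":3}]'

```text
time_s: 3.97
tcp_pos: [0.6264, 0.2335, 0.0649]
ee_rot: [[-1.0, 0.0, 0.003], [0.0, 1.0, 0.002], [-0.003, 0.002, -1.0]]
wrist_force: [0.7, 0.8, 0.1]
gripper_width: 0.707
gripper_force: 0.0
```

Call:
drive_tool --rows '[{"tx":0,"ty":0,"tz":0,"ax":0,"ay":0,"az":0,"claw":3},{"tx":0,"ty":0,"tz":0,"ax":0,"ay":0,"az":0,"claw":3},{"tx":0,"ty":0,"tz":0,"ax":0,"ay":0,"az":0,"claw":3}]'

```text
time_s: 4.22
tcp_pos: [0.6255, 0.2332, 0.0629]
ee_rot: [[-1.0, -0.0, 0.0], [-0.0, 1.0, 0.0], [-0.0, 0.0, -1.0]]
wrist_force: [0.1, -0.3, 0.2]
gripper_width: 0.477
gripper_force: 0.0
```

Call:
drive_tool --rows '[{"tx":0,"ty":0,"tz":0,"ax":0,"ay":0,"az":0,"claw":3},{"tx":0,"ty":0,"tz":0,"ax":0,"ay":0,"az":0,"claw":3},{"tx":0,"ty":0,"tz":-0.5,"ax":0,"ay":0,"az":0,"claw":3},{"tx":0,"ty":0,"tz":-1.5,"ax":0,"ay":0,"az":0,"claw":3},{"tx":0,"ty":0,"tz":-2,"ax":0,"ay":0,"az":0,"claw":3},{"tx":0,"ty":0,"tz":-3,"ax":0,"ay":0,"az":0,"claw":3},{"tx":0,"ty":0,"tz":-3,"ax":0,"ay":0,"az":0,"claw":3},{"tx":0,"ty":0,"tz":-3,"ax":0,"ay":0,"az":0,"claw":3},{"tx":0,"ty":0,"tz":-2.5,"ax":0,"ay":0,"az":0,"claw":3},{"tx":0,"ty":0,"tz":0,"ax":0,"ay":0,"az":0,"claw":3}]'

```text
time_s: 5.05
tcp_pos: [0.6282, 0.234, 0.2246]
ee_rot: [[-1.0, -0.001, 0.011], [-0.001, 1.0, 0.005], [-0.011, 0.005, -1.0]]
wrist_force: [0.8, 0.7, -0.9]
gripper_width: 0.455
gripper_force: 30.0
```

Call:
drive_tool --rows '[{"tx":0.5,"ty":-2,"tz":0,"ax":0,"ay":0,"az":0,"claw":3},{"tx":0.9,"ty":-3.8,"tz":0,"ax":0,"ay":0,"az":0,"claw":3},{"tx":0.9,"ty":-3.8,"tz":0,"ax":0,"ay":0,"az":0,"claw":3},{"tx":0.9,"ty":-3.8,"tz":0,"ax":0,"ay":0,"az":0,"claw":3},{"tx":0.9,"ty":-3.8,"tz":0,"ax":0,"ay":0,"az":0,"claw":3},{"tx":0.9,"ty":-3.8,"tz":0,"ax":0,"ay":0,"az":0,"claw":3},{"tx":0.9,"ty":-3.8,"tz":0,"ax":0,"ay":0,"az":0,"claw":3},{"tx":0.9,"ty":-3.8,"tz":0,"ax":0,"ay":0,"az":0,"claw":3},{"tx":0.9,"ty":-3.8,"tz":0,"ax":0,"ay":0,"az":0,"claw":3},{"tx":0.9,"ty":-3.8,"tz":0,"ax":0,"ay":0,"az":0,"claw":3}]'

```text
time_s: 5.88
tcp_pos: [0.5379, -0.1305, 0.2167]
ee_rot: [[-1.0, 0.0, -0.002], [0.0, 1.0, 0.0], [0.002, 0.0, -1.0]]
wrist_force: [0.2, -0.3, -2.9]
gripper_width: 0.454
gripper_force: 30.0
```

Call:
drive_tool --rows '[{"tx":0.9,"ty":-3.8,"tz":0,"ax":0,"ay":0,"az":0,"claw":3},{"tx":0.9,"ty":-3.8,"tz":0,"ax":0,"ay":0,"az":0,"claw":3},{"tx":0.9,"ty":-3.7,"tz":0,"ax":0,"ay":0,"az":0,"claw":3},{"tx":0,"ty":0,"tz":0,"ax":0,"ay":0,"az":-0.108,"claw":3},{"tx":0,"ty":0,"tz":0,"ax":0,"ay":0,"az":-0.108,"claw":3},{"tx":0,"ty":0,"tz":0,"ax":0,"ay":0,"az":-0.107,"claw":3},{"tx":0,"ty":0,"tz":0,"ax":0,"ay":0,"az":0,"claw":3},{"tx":0,"ty":0,"tz":0,"ax":0,"ay":0,"az":0,"claw":3}]'

```text
time_s: 6.55
tcp_pos: [0.5118, -0.2418, 0.2167]
ee_rot: [[-0.949, -0.314, -0.002], [-0.314, 0.949, 0.001], [0.001, 0.001, -1.0]]
wrist_force: [-0.2, 0.3, -1.0]
gripper_width: 0.451
gripper_force: 30.0
```

```bash
cat > to.py <<'E'
from h import *
import sys
x,y,psi=map(float,sys.argv[1:4])   # target TCP xy, tool-y world heading deg
s=sense();R=np.array(s["ee_rot"]);p=np.array(s["tcp_pos"])
d=np.array([x,y,p[2]])-p; print("t",round(float(s["time_s"]),2),"tcp",p.round(4),"psi",np.degrees(np.arctan2(R[1,1],R[0,1])).round(2),"w",round(float(s["gripper_width"])*8.7,2),"F",np.round(s["wrist_force"],1),"tilt",np.degrees(R[:2,2]).round(2))
h=np.array([R[0,0],R[1,0],0]);h/=np.linalg.norm(h);g=np.array([R[0,1],R[1,1],0]);g/=np.linalg.norm(g)
dp=(psi-np.degrees(np.arctan2(R[1,1],R[0,1]))+180)%360-180
print("tx %.2f ty %.2f az %.3f j1 %.0f j6 %.0f"%(d@h*100,d@g*100,-np.radians(dp),s["joints"][0],s["joints"][5]))
E
python3 to.py .5118 -.2423 108.5
python3 - <<'E'
from h import *
im,X=cloud("scene"); save(cv2.resize(im[90:240,100:300],(800,600),interpolation=3),"s2")
im,X=cloud("wrist"); np.save("w3.npy",X); save(im,"w3")
E
```

```text
t 6.55 tcp [ 0.5118 -0.2418  0.2167] psi 108.32 w 3.93 F [-0.2  0.3 -1. ] tilt [-0.09  0.04]
tx 0.02 ty -0.05 az -0.003 j1 -9 j6 -63
```

View pics/w3.png

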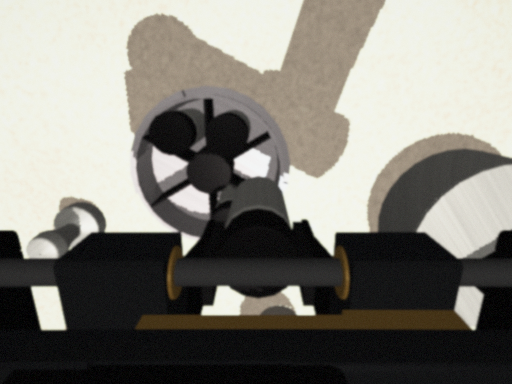

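The wrist view shows the held tube at (258,210), hanging over its empty cell beside the hub at (209,172). The tubes already in the drum are at (172,130) and (228,128). I'll lower it.

Call:
drive_tool --rows '[{"tx":0,"ty":0,"tz":2,"ax":0,"ay":0,"az":0,"claw":3},{"tx":0,"ty":0,"tz":2,"ax":0,"ay":0,"az":0,"claw":3},{"tx":0,"ty":0,"tz":2,"ax":0,"ay":0,"az":0,"claw":3},{"tx":0,"ty":0,"tz":2,"ax":0,"ay":0,"az":0,"claw":3},{"tx":0,"ty":0,"tz":1,"ax":0,"ay":0,"az":0,"claw":3},{"tx":0,"ty":0,"tz":1,"ax":0,"ay":0,"az":0,"claw":3},{"tx":0,"ty":0,"tz":1,"ax":0,"ay":0,"az":0,"claw":3},{"tx":0,"ty":0,"tz":1,"ax":0,"ay":0,"az":0,"claw":3}]'

```text
time_s: 7.32
tcp_pos: [0.5131, -0.242, 0.0975]
ee_rot: [[-0.948, -0.317, 0.002], [-0.317, 0.948, -0.0], [-0.001, -0.001, -1.0]]
wrist_force: [0.0, 0.5, -2.2]
gripper_width: 0.451
gripper_force: 30.0
```

Call:
drive_tool --rows '[{"tx":0,"ty":0,"tz":1,"ax":0,"ay":0,"az":0,"claw":3},{"tx":0,"ty":0,"tz":1,"ax":0,"ay":0,"az":0,"claw":3},{"tx":0,"ty":0,"tz":0.3,"ax":0,"ay":0,"az":0,"claw":3},{"tx":0,"ty":0,"tz":0,"ax":0,"ay":0,"az":0,"claw":3},{"tx":0,"ty":0,"tz":0,"ax":0,"ay":0,"az":0,"claw":3}]'

```text
time_s: 7.73
tcp_pos: [0.5126, -0.2421, 0.0746]
ee_rot: [[-0.948, -0.317, 0.0], [-0.317, 0.948, -0.0], [-0.0, -0.0, -1.0]]
wrist_force: [-0.1, -0.8, -1.9]
gripper_width: 0.451
gripper_force: 30.0
```

Call:
drive_tool --rows '[{"tx":0,"ty":0,"tz":0.25,"ax":0,"ay":0,"az":0,"claw":3},{"tx":0,"ty":0,"tz":0,"ax":0,"ay":0,"az":0,"claw":3},{"tx":0,"ty":0,"tz":0,"ax":0,"ay":0,"az":0,"claw":5.6},{"tx":0,"ty":0,"tz":0,"ax":0,"ay":0,"az":0,"claw":5.6},{"tx":0,"ty":0,"tz":0,"ax":0,"ay":0,"az":0,"claw":5.6},{"tx":0,"ty":0,"tz":0,"ax":0,"ay":0,"az":0,"claw":5.6},{"tx":0,"ty":0,"tz":-1,"ax":0,"ay":0,"az":0,"claw":5.6},{"tx":0,"ty":0,"tz":-3,"ax":0,"ay":0,"az":0,"claw":5.6},{"tx":0,"ty":0,"tz":-3,"ax":0,"ay":0,"az":0,"claw":5.6},{"tx":0,"ty":0,"tz":-3,"ax":0,"ay":0,"az":0,"claw":5.6}]'

```text
time_s: 8.57
tcp_pos: [0.5122, -0.242, 0.174]
ee_rot: [[-0.948, -0.317, -0.0], [-0.317, 0.948, -0.0], [0.0, -0.0, -1.0]]
wrist_force: [0.6, 0.4, -0.4]
gripper_width: 0.641
gripper_force: 0.0
```

Call:
drive_tool --rows '[{"tx":0,"ty":0,"tz":-2.7,"ax":0,"ay":0,"az":0,"claw":5.6},{"tx":0,"ty":0,"tz":0,"ax":0,"ay":0,"az":0.108,"claw":5.6},{"tx":0,"ty":0,"tz":0,"ax":0,"ay":0,"az":0.108,"claw":7},{"tx":0,"ty":0,"tz":0,"ax":0,"ay":0,"az":0.107,"claw":7},{"tx":0,"ty":3.8,"tz":0,"ax":0,"ay":0,"az":0,"claw":7},{"tx":0,"ty":3.8,"tz":0,"ax":0,"ay":0,"az":0,"claw":7},{"tx":0,"ty":3.8,"tz":0,"ax":0,"ay":0,"az":0,"claw":7},{"tx":0,"ty":3.8,"tz":0,"ax":0,"ay":0,"az":0,"claw":7},{"tx":0,"ty":3.8,"tz":0,"ax":0,"ay":0,"az":0,"claw":7},{"tx":0,"ty":3.8,"tz":0,"ax":0,"ay":0,"az":0,"claw":7}]'

```text
time_s: 9.4
tcp_pos: [0.5122, -0.0123, 0.2002]
ee_rot: [[-1.0, 0.0, 0.002], [0.0, 1.0, 0.0], [-0.002, 0.0, -1.0]]
wrist_force: [0.3, -0.1, 0.2]
gripper_width: 0.803
gripper_force: 0.0
```

Call:
drive_tool --rows '[{"tx":0,"ty":3.8,"tz":0,"ax":0,"ay":0,"az":0,"claw":7},{"tx":0,"ty":3.8,"tz":0,"ax":0,"ay":0,"az":0,"claw":7},{"tx":0,"ty":3.8,"tz":0,"ax":0,"ay":0,"az":0,"claw":7},{"tx":0,"ty":3.8,"tz":0,"ax":0,"ay":0,"az":0,"claw":7},{"tx":0,"ty":3.8,"tz":0,"ax":0,"ay":0,"az":0,"claw":7},{"tx":0,"ty":3.8,"tz":0,"ax":0,"ay":0,"az":0,"claw":7},{"tx":0,"ty":0,"tz":0,"ax":0,"ay":0,"az":0,"claw":7},{"tx":0,"ty":0,"tz":0,"ax":0,"ay":0,"az":0,"claw":7}]'

```text
time_s: 10.07
tcp_pos: [0.5123, 0.2159, 0.1996]
ee_rot: [[-1.0, -0.003, 0.001], [-0.003, 1.0, 0.0], [-0.001, 0.0, -1.0]]
wrist_force: [-0.3, -0.7, -0.7]
gripper_width: 0.806
gripper_force: 0.0
```

```bash
python3 spares.py; python3 to.py .5082 .215 90
```

```text
('time_s', np.float64(10.0667)) ('tcp_pos', array([0.5123, 0.2159, 0.1996])) ('wrist_force', array([-0.2712, -0.6616, -0.6727]))
scene
145 0.4229 0.3154 0.021 0.096
138 0.4287 0.2114 0.021 0.096
130 0.4769 -0.2858 0.023 0.104
122 0.4911 -0.3312 0.021 0.103
183 0.5019 0.4216 0.021 0.096
145 0.5096 -0.2433 0.022 0.104
154 0.5095 0.2143 0.021 0.096
160 0.5161 0.3202 0.02 0.096
154 0.5621 -0.2548 0.022 0.104
185 0.603 0.3226 0.02 0.096
26 0.6619 -0.4317 0.014 0.089
side
256 0.4245 0.3182 0.022 0.094
199 0.4292 0.2124 0.021 0.094
312 0.5011 0.4231 0.021 0.094
98 0.5111 -0.2403 0.021 0.099
183 0.5083 0.2162 0.021 0.094
236 0.5159 0.3225 0.021 0.094
80 0.5598 -0.2482 0.019 0.098
208 0.6024 0.3249 0.021 0.094
t 10.17 tcp [0.5123 0.2137 0.1995] psi 90.0 w 7.0 F [ 0.3 -0.3  0.3] tilt [ 0.   -0.01]
tx 0.41 ty 0.13 az -0.000 j1 39 j6 -129
```

Call:
drive_tool --rows '[{"tx":0.35,"ty":0.1,"tz":3.5,"ax":0,"ay":0,"az":0,"claw":7},{"tx":0,"ty":0,"tz":3.5,"ax":0,"ay":0,"az":0,"claw":7},{"tx":0,"ty":0,"tz":3.5,"ax":0,"ay":0,"az":0,"claw":7},{"tx":0,"ty":0,"tz":3.3,"ax":0,"ay":0,"az":0,"claw":7},{"tx":0,"ty":0,"tz":0,"ax":0,"ay":0,"az":0,"claw":7},{"tx":0,"ty":0,"tz":0,"ax":0,"ay":0,"az":0,"claw":3},{"tx":0,"ty":0,"tz":0,"ax":0,"ay":0,"az":0,"claw":3},{"tx":0,"ty":0,"tz":0,"ax":0,"ay":0,"az":0,"claw":3},{"tx":0,"ty":0,"tz":0,"ax":0,"ay":0,"az":0,"claw":3},{"tx":0,"ty":0,"tz":0,"ax":0,"ay":0,"az":0,"claw":3}]'

```text
time_s: 11.0
tcp_pos: [0.5098, 0.2156, 0.0629]
ee_rot: [[-1.0, 0.0, 0.003], [0.0, 1.0, 0.002], [-0.003, 0.002, -1.0]]
wrist_force: [0.0, 0.0, 0.3]
gripper_width: 0.511
gripper_force: 0.0
```

Call:
drive_tool --rows '[{"tx":0,"ty":0,"tz":0,"ax":0,"ay":0,"az":0,"claw":3},{"tx":0,"ty":0,"tz":0,"ax":0,"ay":0,"az":0,"claw":3},{"tx":0,"ty":0,"tz":-0.5,"ax":0,"ay":0,"az":0,"claw":3},{"tx":0,"ty":0,"tz":-1.5,"ax":0,"ay":0,"az":0,"claw":3},{"tx":0,"ty":0,"tz":-2.5,"ax":0,"ay":0,"az":0,"claw":3},{"tx":0,"ty":0,"tz":-3,"ax":0,"ay":0,"az":0,"claw":3},{"tx":0,"ty":0,"tz":-3,"ax":0,"ay":0,"az":0,"claw":3},{"tx":0,"ty":0,"tz":-3,"ax":0,"ay":0,"az":0,"claw":3},{"tx":0,"ty":0,"tz":-2,"ax":0,"ay":0,"az":0,"claw":3},{"tx":0,"ty":0,"tz":0,"ax":0,"ay":0,"az":0,"claw":3}]'

```text
time_s: 11.83
tcp_pos: [0.5111, 0.2164, 0.2214]
ee_rot: [[-1.0, -0.001, 0.008], [-0.001, 1.0, 0.005], [-0.008, 0.005, -1.0]]
wrist_force: [0.4, 0.6, -0.5]
gripper_width: 0.453
gripper_force: 30.0
```

```bash
python3 to.py .5454 -.3429 108.5
```

```text
t 11.83 tcp [0.5111 0.2164 0.2214] psi 90.03 w 3.94 F [ 0.4  0.6 -0.5] tilt [0.48 0.3 ]
tx -3.40 ty -55.93 az -0.322 j1 40 j6 -130
```

Call:
drive_tool --rows '[{"tx":-0.2,"ty":-2,"tz":0,"ax":0,"ay":0,"az":0,"claw":3},{"tx":-0.2,"ty":-3.8,"tz":0,"ax":0,"ay":0,"az":0,"claw":3},{"tx":-0.2,"ty":-3.8,"tz":0,"ax":0,"ay":0,"az":0,"claw":3},{"tx":-0.2,"ty":-3.8,"tz":0,"ax":0,"ay":0,"az":0,"claw":3},{"tx":-0.2,"ty":-3.8,"tz":0,"ax":0,"ay":0,"az":0,"claw":3},{"tx":-0.2,"ty":-3.8,"tz":0,"ax":0,"ay":0,"az":0,"claw":3},{"tx":-0.2,"ty":-3.8,"tz":0,"ax":0,"ay":0,"az":0,"claw":3},{"tx":-0.2,"ty":-3.8,"tz":0,"ax":0,"ay":0,"az":0,"claw":3},{"tx":-0.2,"ty":-3.8,"tz":0,"ax":0,"ay":0,"az":0,"claw":3},{"tx":-0.2,"ty":-3.8,"tz":0,"ax":0,"ay":0,"az":0,"claw":3}]'

```text
time_s: 12.67
tcp_pos: [0.5279, -0.1485, 0.215]
ee_rot: [[-1.0, 0.0, -0.002], [0.0, 1.0, 0.001], [0.002, 0.001, -1.0]]
wrist_force: [-0.1, -0.2, -0.3]
gripper_width: 0.449
gripper_force: 30.0
```

Call:
drive_tool --rows '[{"tx":-0.2,"ty":-3.8,"tz":0,"ax":0,"ay":0,"az":0,"claw":3},{"tx":-0.2,"ty":-3.8,"tz":0,"ax":0,"ay":0,"az":0,"claw":3},{"tx":-0.3,"ty":-3.8,"tz":0,"ax":0,"ay":0,"az":0,"claw":3},{"tx":-0.4,"ty":-3.8,"tz":0,"ax":0,"ay":0,"az":0,"claw":3},{"tx":-0.5,"ty":-3.8,"tz":0,"ax":0,"ay":0,"az":0,"claw":3},{"tx":0,"ty":-0.5,"tz":0,"ax":0,"ay":0,"az":-0.108,"claw":3},{"tx":0,"ty":0,"tz":0,"ax":0,"ay":0,"az":-0.108,"claw":3},{"tx":0,"ty":0,"tz":0,"ax":0,"ay":0,"az":-0.107,"claw":3},{"tx":0,"ty":0,"tz":0,"ax":0,"ay":0,"az":0,"claw":3},{"tx":0,"ty":0,"tz":0,"ax":0,"ay":0,"az":0,"claw":3}]'

```text
time_s: 13.5
tcp_pos: [0.5444, -0.3416, 0.2149]
ee_rot: [[-0.949, -0.314, -0.002], [-0.314, 0.949, 0.001], [0.001, 0.002, -1.0]]
wrist_force: [0.6, 0.3, -1.4]
gripper_width: 0.448
gripper_force: 30.0
```

```bash
python3 to.py .5454 -.3429 108.5
```

```text
t 13.5 tcp [ 0.5444 -0.3416  0.2149] psi 108.32 w 3.9 F [ 0.6  0.3 -1.4] tilt [-0.11  0.07]
tx -0.06 ty -0.15 az -0.003 j1 -18 j6 -54
```

Call:
drive_tool --rows '[{"tx":-0.05,"ty":-0.1,"tz":2,"ax":0,"ay":0,"az":0,"claw":3},{"tx":0,"ty":0,"tz":2,"ax":0,"ay":0,"az":0,"claw":3},{"tx":0,"ty":0,"tz":2,"ax":0,"ay":0,"az":0,"claw":3},{"tx":0,"ty":0,"tz":2,"ax":0,"ay":0,"az":0,"claw":3},{"tx":0,"ty":0,"tz":1,"ax":0,"ay":0,"az":0,"claw":3},{"tx":0,"ty":0,"tz":1,"ax":0,"ay":0,"az":0,"claw":3},{"tx":0,"ty":0,"tz":1,"ax":0,"ay":0,"az":0,"claw":3},{"tx":0,"ty":0,"tz":1,"ax":0,"ay":0,"az":0,"claw":3}]'

```text
time_s: 14.17
tcp_pos: [0.5463, -0.3428, 0.0961]
ee_rot: [[-0.948, -0.317, 0.001], [-0.317, 0.948, -0.001], [-0.001, -0.001, -1.0]]
wrist_force: [-0.3, 0.8, -0.9]
gripper_width: 0.451
gripper_force: 30.0
```

Call:
drive_tool --rows '[{"tx":0,"ty":0,"tz":1,"ax":0,"ay":0,"az":0,"claw":3},{"tx":0,"ty":0,"tz":0.8,"ax":0,"ay":0,"az":0,"claw":3},{"tx":0,"ty":0,"tz":0.4,"ax":0,"ay":0,"az":0,"claw":3},{"tx":0,"ty":0,"tz":0,"ax":0,"ay":0,"az":0,"claw":3},{"tx":0,"ty":0,"tz":0,"ax":0,"ay":0,"az":0,"claw":3}]'

```text
time_s: 14.58
tcp_pos: [0.5458, -0.3429, 0.0741]
ee_rot: [[-0.948, -0.317, 0.0], [-0.317, 0.948, -0.0], [-0.0, -0.0, -1.0]]
wrist_force: [0.7, -0.6, -0.9]
gripper_width: 0.452
gripper_force: 30.0
```

Call:
drive_tool --rows '[{"tx":0,"ty":0,"tz":0.3,"ax":0,"ay":0,"az":0,"claw":3},{"tx":0,"ty":0,"tz":0,"ax":0,"ay":0,"az":0,"claw":3},{"tx":0,"ty":0,"tz":0,"ax":0,"ay":0,"az":0,"claw":5.6},{"tx":0,"ty":0,"tz":0,"ax":0,"ay":0,"az":0,"claw":5.6},{"tx":0,"ty":0,"tz":0,"ax":0,"ay":0,"az":0,"claw":5.6},{"tx":0,"ty":0,"tz":0,"ax":0,"ay":0,"az":0,"claw":5.6},{"tx":0,"ty":0,"tz":-1,"ax":0,"ay":0,"az":0,"claw":5.6},{"tx":0,"ty":0,"tz":-3,"ax":0,"ay":0,"az":0,"claw":5.6},{"tx":0,"ty":0,"tz":-3,"ax":0,"ay":0,"az":0,"claw":5.6},{"tx":0,"ty":0,"tz":-3,"ax":0,"ay":0,"az":0,"claw":5.6}]'

```text
time_s: 15.42
tcp_pos: [0.5455, -0.3428, 0.173]
ee_rot: [[-0.948, -0.317, -0.0], [-0.317, 0.948, -0.0], [0.0, -0.0, -1.0]]
wrist_force: [0.7, -0.2, 0.2]
gripper_width: 0.642
gripper_force: 0.0
```

Call:
drive_tool --rows '[{"tx":0,"ty":0,"tz":-2.7,"ax":0,"ay":0,"az":0,"claw":5.6},{"tx":0,"ty":0,"tz":0,"ax":0,"ay":0,"az":0.108,"claw":5.6},{"tx":0,"ty":0,"tz":0,"ax":0,"ay":0,"az":0.108,"claw":7},{"tx":0,"ty":0,"tz":0,"ax":0,"ay":0,"az":0.107,"claw":7},{"tx":0.8,"ty":3.7,"tz":0,"ax":0,"ay":0,"az":0,"claw":7},{"tx":0.8,"ty":3.7,"tz":0,"ax":0,"ay":0,"az":0,"claw":7},{"tx":0.8,"ty":3.7,"tz":0,"ax":0,"ay":0,"az":0,"claw":7},{"tx":0.8,"ty":3.7,"tz":0,"ax":0,"ay":0,"az":0,"claw":7},{"tx":0.8,"ty":3.7,"tz":0,"ax":0,"ay":0,"az":0,"claw":7},{"tx":0.8,"ty":3.7,"tz":0,"ax":0,"ay":0,"az":0,"claw":7}]'

```text
time_s: 16.25
tcp_pos: [0.4972, -0.1193, 0.1992]
ee_rot: [[-1.0, 0.0, 0.002], [0.0, 1.0, -0.0], [-0.002, -0.0, -1.0]]
wrist_force: [0.5, 0.7, -0.2]
gripper_width: 0.801
gripper_force: 0.0
```

Call:
drive_tool --rows '[{"tx":0.8,"ty":3.7,"tz":0,"ax":0,"ay":0,"az":0,"claw":7},{"tx":0.8,"ty":3.7,"tz":0,"ax":0,"ay":0,"az":0,"claw":7},{"tx":0.8,"ty":3.7,"tz":0,"ax":0,"ay":0,"az":0,"claw":7},{"tx":0.8,"ty":3.7,"tz":0,"ax":0,"ay":0,"az":0,"claw":7},{"tx":0.8,"ty":3.7,"tz":0,"ax":0,"ay":0,"az":0,"claw":7},{"tx":0.8,"ty":3.7,"tz":0,"ax":0,"ay":0,"az":0,"claw":7},{"tx":0.8,"ty":3.7,"tz":0,"ax":0,"ay":0,"az":0,"claw":7},{"tx":0.8,"ty":3.7,"tz":0,"ax":0,"ay":0,"az":0,"claw":7},{"tx":0.4,"ty":3.7,"tz":0,"ax":0,"ay":0,"az":0,"claw":7},{"tx":0,"ty":0,"tz":0,"ax":0,"ay":0,"az":0,"claw":7}]'

```text
time_s: 17.08
tcp_pos: [0.43, 0.2176, 0.1994]
ee_rot: [[-1.0, -0.006, 0.003], [-0.006, 1.0, 0.003], [-0.003, 0.003, -1.0]]
wrist_force: [-0.1, -0.2, 0.0]
gripper_width: 0.804
gripper_force: 0.0
```

```bash
python3 spares.py; python3 to.py .4293 .2118 90
```

```text
('time_s', np.float64(17.0833)) ('tcp_pos', array([0.43  , 0.2176, 0.1994])) ('wrist_force', array([-0.1   , -0.1575,  0.0129]))
scene
149 0.4231 0.3147 0.02 0.096
138 0.4276 0.2109 0.022 0.097
126 0.4776 -0.2835 0.021 0.104
121 0.49 -0.3318 0.021 0.103
180 0.5009 0.4206 0.021 0.096
144 0.5101 -0.2427 0.021 0.104
161 0.5169 0.3181 0.021 0.096
134 0.5441 -0.3427 0.021 0.104
153 0.5616 -0.2556 0.021 0.104
185 0.6023 0.3234 0.02 0.096
side
256 0.424 0.318 0.021 0.094
199 0.4297 0.213 0.021 0.094
96 0.4786 -0.2804 0.023 0.099
64 0.4912 -0.327 0.02 0.1
308 0.5011 0.4237 0.021 0.094
57 0.5055 -0.2348 0.018 0.098
228 0.516 0.3227 0.022 0.094
212 0.6027 0.3258 0.02 0.094
t 17.18 tcp [0.4295 0.2136 0.1988] psi 90.16 w 6.99 F [ 0.8 -0.4 -0.5] tilt [0.04 0.03]
tx 0.02 ty -0.18 az 0.003 j1 46 j6 -136
```

Call:
drive_tool --rows '[{"tx":0,"ty":-0.1,"tz":3.5,"ax":0,"ay":0,"az":0,"claw":7},{"tx":0,"ty":0,"tz":3.5,"ax":0,"ay":0,"az":0,"claw":7},{"tx":0,"ty":0,"tz":3.5,"ax":0,"ay":0,"az":0,"claw":7},{"tx":0,"ty":0,"tz":3.3,"ax":0,"ay":0,"az":0,"claw":7},{"tx":0,"ty":0,"tz":0,"ax":0,"ay":0,"az":0,"claw":7},{"tx":0,"ty":0,"tz":0,"ax":0,"ay":0,"az":0,"claw":3},{"tx":0,"ty":0,"tz":0,"ax":0,"ay":0,"az":0,"claw":3},{"tx":0,"ty":0,"tz":0,"ax":0,"ay":0,"az":0,"claw":3},{"tx":0,"ty":0,"tz":0,"ax":0,"ay":0,"az":0,"claw":3},{"tx":0,"ty":0,"tz":0,"ax":0,"ay":0,"az":0,"claw":3}]'

```text
time_s: 18.02
tcp_pos: [0.4305, 0.2119, 0.0617]
ee_rot: [[-1.0, 0.0, 0.003], [0.0, 1.0, 0.002], [-0.003, 0.002, -1.0]]
wrist_force: [-0.7, -0.2, -0.3]
gripper_width: 0.509
gripper_force: 0.0
```

Call:
drive_tool --rows '[{"tx":0,"ty":0,"tz":0,"ax":0,"ay":0,"az":0,"claw":3},{"tx":0,"ty":0,"tz":0,"ax":0,"ay":0,"az":0,"claw":3},{"tx":0,"ty":0,"tz":-0.5,"ax":0,"ay":0,"az":0,"claw":3},{"tx":0,"ty":0,"tz":-1.5,"ax":0,"ay":0,"az":0,"claw":3},{"tx":0,"ty":0,"tz":-2.5,"ax":0,"ay":0,"az":0,"claw":3},{"tx":0,"ty":0,"tz":-3,"ax":0,"ay":0,"az":0,"claw":3},{"tx":0,"ty":0,"tz":-3,"ax":0,"ay":0,"az":0,"claw":3},{"tx":0,"ty":0,"tz":-3,"ax":0,"ay":0,"az":0,"claw":3},{"tx":0,"ty":0,"tz":-2,"ax":0,"ay":0,"az":0,"claw":3},{"tx":0,"ty":0,"tz":0,"ax":0,"ay":0,"az":0,"claw":3}]'

```text
time_s: 18.85
tcp_pos: [0.4317, 0.2128, 0.22]
ee_rot: [[-1.0, -0.001, 0.008], [-0.001, 1.0, 0.006], [-0.008, 0.006, -1.0]]
wrist_force: [-0.3, 0.4, -1.3]
gripper_width: 0.452
gripper_force: 30.0
```

Call:
drive_tool --rows '[{"tx":-1,"ty":-3.4,"tz":0,"ax":0,"ay":0,"az":0,"claw":3},{"tx":-1,"ty":-3.4,"tz":0,"ax":0,"ay":0,"az":0,"claw":3},{"tx":-1,"ty":-3.4,"tz":0,"ax":0,"ay":0,"az":0,"claw":3},{"tx":-1,"ty":-3.4,"tz":0,"ax":0,"ay":0,"az":0,"claw":3},{"tx":-1,"ty":-3.4,"tz":0,"ax":0,"ay":0,"az":0,"claw":3},{"tx":-1,"ty":-3.4,"tz":0,"ax":0,"ay":0,"az":0,"claw":3},{"tx":-1,"ty":-3.4,"tz":0,"ax":0,"ay":0,"az":0,"claw":3},{"tx":-1,"ty":-3.4,"tz":0,"ax":0,"ay":0,"az":0,"claw":3},{"tx":-1,"ty":-3.4,"tz":0,"ax":0,"ay":0,"az":0,"claw":3},{"tx":-1,"ty":-3.4,"tz":0,"ax":0,"ay":0,"az":0,"claw":3}]'

```text
time_s: 19.68
tcp_pos: [0.529, -0.1303, 0.2137]
ee_rot: [[-1.0, 0.001, -0.003], [0.001, 1.0, 0.001], [0.003, 0.001, -1.0]]
wrist_force: [0.1, 0.8, -1.8]
gripper_width: 0.449
gripper_force: 30.0
```

Call:
drive_tool --rows '[{"tx":-1,"ty":-3.4,"tz":0,"ax":0,"ay":0,"az":0,"claw":3},{"tx":-1,"ty":-3.4,"tz":0,"ax":0,"ay":0,"az":0,"claw":3},{"tx":-1,"ty":-3.4,"tz":0,"ax":0,"ay":0,"az":0,"claw":3},{"tx":-1,"ty":-3.4,"tz":0,"ax":0,"ay":0,"az":0,"claw":3},{"tx":-1,"ty":-3.4,"tz":0,"ax":0,"ay":0,"az":0,"claw":3},{"tx":0,"ty":-0.4,"tz":0,"ax":0,"ay":0,"az":-0.12,"claw":3},{"tx":0,"ty":0,"tz":0,"ax":0,"ay":0,"az":-0.12,"claw":3},{"tx":0,"ty":0,"tz":0,"ax":0,"ay":0,"az":-0.12,"claw":3},{"tx":0,"ty":0,"tz":0,"ax":0,"ay":0,"az":-0.12,"claw":3},{"tx":0,"ty":0,"tz":0,"ax":0,"ay":0,"az":-0.12,"claw":3}]'

```text
time_s: 20.52
tcp_pos: [0.5788, -0.3025, 0.213]
ee_rot: [[-0.822, -0.569, -0.003], [-0.569, 0.822, 0.002], [0.002, 0.003, -1.0]]
wrist_force: [0.7, 0.1, -1.2]
gripper_width: 0.454
gripper_force: 30.0
```

Call:
drive_tool --rows '[{"tx":0,"ty":0,"tz":0,"ax":0,"ay":0,"az":-0.12,"claw":3},{"tx":0,"ty":0,"tz":0,"ax":0,"ay":0,"az":-0.12,"claw":3},{"tx":0,"ty":0,"tz":0,"ax":0,"ay":0,"az":-0.12,"claw":3},{"tx":0,"ty":0,"tz":0,"ax":0,"ay":0,"az":-0.12,"claw":3},{"tx":0,"ty":0,"tz":0,"ax":0,"ay":0,"az":-0.12,"claw":3},{"tx":0,"ty":0,"tz":0,"ax":0,"ay":0,"az":-0.12,"claw":3},{"tx":0,"ty":0,"tz":0,"ax":0,"ay":0,"az":-0.05,"claw":3},{"tx":0,"ty":0,"tz":0,"ax":0,"ay":0,"az":0,"claw":3},{"tx":0,"ty":0,"tz":0,"ax":0,"ay":0,"az":0,"claw":3}]'

```text
time_s: 21.27
tcp_pos: [0.5791, -0.3024, 0.2137]
ee_rot: [[-0.201, -0.98, -0.002], [-0.98, 0.201, 0.001], [-0.001, 0.002, -1.0]]
wrist_force: [0.1, 0.2, -1.8]
gripper_width: 0.451
gripper_force: 30.0
```

```bash
python3 to.py .5805 -.3032 168.5
```

```text
t 21.27 tcp [ 0.5791 -0.3024  0.2137] psi 168.39 w 3.93 F [ 0.1  0.2 -1.8] tilt [-0.13  0.06]
tx 0.05 ty -0.15 az -0.002 j1 -13 j6 2
```

Call:
drive_tool --rows '[{"tx":0.05,"ty":-0.12,"tz":2,"ax":0,"ay":0,"az":0,"claw":3},{"tx":0,"ty":0,"tz":2,"ax":0,"ay":0,"az":0,"claw":3},{"tx":0,"ty":0,"tz":2,"ax":0,"ay":0,"az":0,"claw":3},{"tx":0,"ty":0,"tz":2,"ax":0,"ay":0,"az":0,"claw":3},{"tx":0,"ty":0,"tz":1,"ax":0,"ay":0,"az":0,"claw":3},{"tx":0,"ty":0,"tz":1,"ax":0,"ay":0,"az":0,"claw":3},{"tx":0,"ty":0,"tz":1,"ax":0,"ay":0,"az":0,"claw":3},{"tx":0,"ty":0,"tz":1,"ax":0,"ay":0,"az":0,"claw":3}]'

```text
time_s: 21.93
tcp_pos: [0.5813, -0.3037, 0.095]
ee_rot: [[-0.2, -0.98, 0.001], [-0.98, 0.2, -0.001], [0.0, -0.002, -1.0]]
wrist_force: [1.0, -0.4, -0.4]
gripper_width: 0.453
gripper_force: 30.0
```

Call:
drive_tool --rows '[{"tx":0,"ty":0,"tz":1,"ax":0,"ay":0,"az":0,"claw":3},{"tx":0,"ty":0,"tz":0.8,"ax":0,"ay":0,"az":0,"claw":3},{"tx":0,"ty":0,"tz":0.4,"ax":0,"ay":0,"az":0,"claw":3},{"tx":0,"ty":0,"tz":0,"ax":0,"ay":0,"az":0,"claw":3},{"tx":0,"ty":0,"tz":0,"ax":0,"ay":0,"az":0,"claw":3}]'

```text
time_s: 22.35
tcp_pos: [0.5809, -0.3036, 0.0731]
ee_rot: [[-0.199, -0.98, 0.0], [-0.98, 0.199, -0.0], [0.0, -0.0, -1.0]]
wrist_force: [-0.4, -0.6, 0.2]
gripper_width: 0.455
gripper_force: 30.0
```

Call:
drive_tool --rows '[{"tx":0,"ty":0,"tz":0.3,"ax":0,"ay":0,"az":0,"claw":3},{"tx":0,"ty":0,"tz":0,"ax":0,"ay":0,"az":0,"claw":3},{"tx":0,"ty":0,"tz":0,"ax":0,"ay":0,"az":0,"claw":5.6},{"tx":0,"ty":0,"tz":0,"ax":0,"ay":0,"az":0,"claw":5.6},{"tx":0,"ty":0,"tz":0,"ax":0,"ay":0,"az":0,"claw":5.6},{"tx":0,"ty":0,"tz":0,"ax":0,"ay":0,"az":0,"claw":5.6},{"tx":0,"ty":0,"tz":-1,"ax":0,"ay":0,"az":0,"claw":5.6},{"tx":0,"ty":0,"tz":-3,"ax":0,"ay":0,"az":0,"claw":5.6},{"tx":0,"ty":0,"tz":-3,"ax":0,"ay":0,"az":0,"claw":5.6},{"tx":0,"ty":0,"tz":-3,"ax":0,"ay":0,"az":0,"claw":5.6}]'

```text
time_s: 23.18
tcp_pos: [0.5806, -0.3036, 0.172]
ee_rot: [[-0.199, -0.98, -0.0], [-0.98, 0.199, -0.0], [0.0, 0.0, -1.0]]
wrist_force: [0.4, -0.4, -1.1]
gripper_width: 0.642
gripper_force: 0.0
```

Call:
drive_tool --rows '[{"tx":0,"ty":0,"tz":-3.5,"ax":0,"ay":0,"az":0,"claw":5.6},{"tx":0,"ty":0,"tz":-3.5,"ax":0,"ay":0,"az":0,"claw":5.6},{"tx":0,"ty":0,"tz":-3.5,"ax":0,"ay":0,"az":0,"claw":5.6},{"tx":0,"ty":0,"tz":-3.5,"ax":0,"ay":0,"az":0,"claw":5.6},{"tx":0,"ty":0,"tz":0,"ax":0,"ay":0,"az":0,"claw":5.6},{"tx":0,"ty":0,"tz":0,"ax":0,"ay":0,"az":0,"claw":5.6}]'

```text
time_s: 23.68
tcp_pos: [0.5815, -0.3038, 0.3142]
ee_rot: [[-0.2, -0.98, 0.007], [-0.98, 0.2, -0.002], [0.001, -0.007, -1.0]]
wrist_force: [-0.1, -0.5, -0.9]
gripper_width: 0.644
gripper_force: 0.0
```

```bash
cat > lid.py <<'E'
from h import *
import sys
for n in sys.argv[1:]:
    im,X=cloud(n);Y=X.reshape(-1,3);Y=Y[~np.isnan(Y[:,0])]
    Y=Y[(abs(Y[:,0]-.51)<.15)&(abs(Y[:,1]-.03)<.15)]
    B=Y[(Y[:,2]>.100)&(Y[:,2]<.14)]; T=Y[(Y[:,2]>.122)&(Y[:,2]<.135)]
    for P in(B,T):
        if len(P)<10: continue
        r=cv2.minAreaRect((P[:,:2]*1000).astype(np.float32)); _,_,v=np.linalg.svd(P[:,:2]-P[:,:2].mean(0),full_matrices=False)
        print(n,len(P),"rect",np.round(r,1).tolist() if 0 else r,"dir",np.degrees(np.arctan2(v[0,1],v[0,0])).round(1),"ztop",np.percentile(P[:,2],95).round(4))
    Q=Y[(Y[:,2]>.084)&(Y[:,2]<.097)]; print("top",len(Q),cv2.minEnclosingCircle(Q[:,:2].astype(np.float32)))
E
python3 lid.py scene side; python3 to.py .506 .029 168.5; python3 spares.py
```

```text
scene 363 rect ((504.89508056640625, 26.394485473632812), (19.74639892578125, 90.10963439941406), 55.11015319824219) dir -35.7 ztop 0.1325
scene 183 rect ((504.57568359375, 26.345447540283203), (19.306705474853516, 89.06309509277344), 55.12763214111328) dir -35.1 ztop 0.1333
top 2204 ((0.5044705271720886, 0.025164972990751266), 0.09815449267625809)
side 341 rect ((506.182373046875, 28.899005889892578), (17.89078140258789, 92.60184478759766), 54.90534210205078) dir 147.2 ztop 0.1305
side 155 rect ((505.4957275390625, 29.189823150634766), (17.51041030883789, 91.14863586425781), 54.857791900634766) dir 145.8 ztop 0.1309
top 1962 ((0.5045357942581177, 0.027741290628910065), 0.0978235974907875)
t 23.78 tcp [ 0.5802 -0.3031  0.3097] psi 168.48 w 5.61 F [ 1.2  0.6 -0.2] tilt [-0.04  0.05]
tx -31.06 ty 13.90 az -0.000 j1 -13 j6 2
('time_s', np.float64(23.7833)) ('tcp_pos', array([ 0.5802, -0.3031,  0.3097])) ('wrist_force', array([ 1.1575,  0.6219, -0.157 ]))
scene
149 0.4223 0.3158 0.021 0.096
129 0.4769 -0.2839 0.022 0.104
123 0.4926 -0.3323 0.021 0.103
182 0.5007 0.4221 0.021 0.096
148 0.5097 -0.2425 0.021 0.104
161 0.5152 0.3203 0.021 0.096
120 0.5462 -0.3443 0.021 0.104
155 0.5613 -0.2547 0.021 0.104
155 0.5799 -0.3046 0.021 0.104
185 0.6026 0.3222 0.02 0.096
side
260 0.4235 0.3179 0.022 0.094
98 0.4778 -0.28 0.021 0.1
73 0.4917 -0.3294 0.021 0.1
313 0.5019 0.4234 0.021 0.094
100 0.5109 -0.2381 0.022 0.099
234 0.5162 0.3236 0.022 0.094
81 0.5445 -0.3375 0.02 0.099
93 0.5612 -0.2513 0.021 0.099
71 0.5796 -0.2995 0.021 0.099
212 0.6024 0.3256 0.021 0.094
35 0.7193 -0.1077 0.023 0.092
```

Call:
drive_tool --rows '[{"tx":-3.5,"ty":0.95,"tz":-0.3,"ax":0,"ay":0,"az":0,"claw":5.6},{"tx":-3.5,"ty":0.95,"tz":-0.3,"ax":0,"ay":0,"az":0,"claw":5.6},{"tx":-3.5,"ty":0.95,"tz":-0.3,"ax":0,"ay":0,"az":0,"claw":5.6},{"tx":-3.5,"ty":0.95,"tz":-0.3,"ax":0,"ay":0,"az":0,"claw":5.6},{"tx":-3.5,"ty":0.95,"tz":-0.3,"ax":0,"ay":0,"az":0,"claw":5.6},{"tx":-3.5,"ty":0.95,"tz":-0.3,"ax":0,"ay":0,"az":0,"claw":5.6},{"tx":-3.5,"ty":0.95,"tz":-0.3,"ax":0,"ay":0,"az":0,"claw":5.6},{"tx":-3.5,"ty":0.95,"tz":0,"ax":0,"ay":0,"az":0,"claw":5.6},{"tx":0,"ty":0,"tz":0,"ax":0,"ay":0,"az":0.11,"claw":5.6},{"tx":0,"ty":0,"tz":0,"ax":0,"ay":0,"az":0.11,"claw":5.6}]'

```text
time_s: 24.72
tcp_pos: [0.5616, -0.0118, 0.3299]
ee_rot: [[-0.41, -0.912, -0.002], [-0.912, 0.41, -0.0], [0.001, 0.002, -1.0]]
wrist_force: [-0.5, 0.1, -0.9]
gripper_width: 0.648
gripper_force: 0.0
```

Call:
drive_tool --rows '[{"tx":0,"ty":0,"tz":0,"ax":0,"ay":0,"az":0.12,"claw":5.6},{"tx":0,"ty":0,"tz":0,"ax":0,"ay":0,"az":0.12,"claw":5.6},{"tx":0,"ty":0,"tz":0,"ax":0,"ay":0,"az":0.12,"claw":5.6},{"tx":0,"ty":0,"tz":0,"ax":0,"ay":0,"az":0.12,"claw":5.6},{"tx":0,"ty":0,"tz":0,"ax":0,"ay":0,"az":0.12,"claw":5.6},{"tx":0,"ty":0,"tz":0,"ax":0,"ay":0,"az":0.12,"claw":5.6},{"tx":0,"ty":0,"tz":0,"ax":0,"ay":0,"az":0.12,"claw":5.6},{"tx":0,"ty":0,"tz":0,"ax":0,"ay":0,"az":0.12,"claw":5.6},{"tx":0,"ty":0,"tz":0,"ax":0,"ay":0,"az":0.12,"claw":5.6},{"tx":0,"ty":0,"tz":0,"ax":0,"ay":0,"az":0.12,"claw":5.6}]'

```text
time_s: 25.55
tcp_pos: [0.5617, -0.014, 0.3296]
ee_rot: [[-0.998, 0.056, -0.003], [0.056, 0.998, -0.001], [0.003, -0.001, -1.0]]
wrist_force: [0.2, 0.6, 0.8]
gripper_width: 0.647
gripper_force: 0.0
```

Call:
drive_tool --rows '[{"tx":0,"ty":0,"tz":0,"ax":0,"ay":0,"az":0.12,"claw":5.6},{"tx":0,"ty":0,"tz":0,"ax":0,"ay":0,"az":0.12,"claw":5.6},{"tx":0,"ty":0,"tz":0,"ax":0,"ay":0,"az":0.12,"claw":5.6},{"tx":0,"ty":0,"tz":0,"ax":0,"ay":0,"az":0.12,"claw":5.6},{"tx":0,"ty":0,"tz":0,"ax":0,"ay":0,"az":0.08,"claw":5.6},{"tx":0,"ty":0,"tz":0,"ax":0,"ay":0,"az":0,"claw":5.6},{"tx":0,"ty":0,"tz":0,"ax":0,"ay":0,"az":0,"claw":5.6}]'

```text
time_s: 26.13
tcp_pos: [0.5619, -0.014, 0.33]
ee_rot: [[-0.821, 0.571, -0.002], [0.571, 0.821, -0.001], [0.001, -0.002, -1.0]]
wrist_force: [0.6, 0.2, 0.1]
gripper_width: 0.644
gripper_force: 0.0
```

```bash
python3 to.py .505 .0275 55; python3 lid.py wrist
python3 - <<'E'
from h import *
im,X=cloud("wrist");np.save("w4.npy",X);save(im,"w4")
E
```

```text
t 26.13 tcp [ 0.5619 -0.014   0.33  ] psi 55.16 w 5.6 F [0.6 0.2 0.1] tilt [-0.12 -0.03]
tx 7.04 ty 0.16 az 0.003 j1 15 j6 -140
wrist 1106 rect ((506.5247497558594, 27.232200622558594), (15.631190299987793, 88.37117767333984), 54.970149993896484) dir -34.8 ztop 0.1313
wrist 1106 rect ((506.5247497558594, 27.232200622558594), (15.631190299987793, 88.37117767333984), 54.970149993896484) dir -34.8 ztop 0.1313
top 17138 ((0.5058583617210388, 0.02781081013381481), 0.0962652713060379)
```

View pics/w4.png

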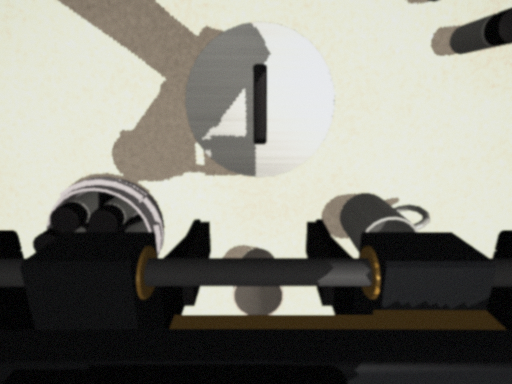

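The view shows the lid centred at (260,100), with the bar vertical at column 260 as intended. Its pose is (0.506, 0.0275) with the bar at -35°. Now I'll grasp it.

Call:
drive_tool --rows '[{"tx":3.5,"ty":0.05,"tz":0,"ax":0,"ay":0,"az":0,"claw":5.6},{"tx":3.5,"ty":0.05,"tz":1.3,"ax":0,"ay":0,"az":0,"claw":5.6},{"tx":0,"ty":0,"tz":3.8,"ax":0,"ay":0,"az":0,"claw":5.6},{"tx":0,"ty":0,"tz":3.8,"ax":0,"ay":0,"az":0,"claw":5.6},{"tx":0,"ty":0,"tz":3.8,"ax":0,"ay":0,"az":0,"claw":5.6},{"tx":0,"ty":0,"tz":3.6,"ax":0,"ay":0,"az":0,"claw":4.5},{"tx":0,"ty":0,"tz":3,"ax":0,"ay":0,"az":0,"claw":4.5},{"tx":0,"ty":0,"tz":2,"ax":0,"ay":0,"az":0,"claw":4.5},{"tx":0,"ty":0,"tz":2,"ax":0,"ay":0,"az":0,"claw":4.5},{"tx":0,"ty":0,"tz":0,"ax":0,"ay":0,"az":0,"claw":4.5}]'

```text
time_s: 27.07
tcp_pos: [0.5024, 0.0262, 0.0941]
ee_rot: [[-0.82, 0.573, -0.009], [0.573, 0.82, -0.002], [0.006, -0.007, -1.0]]
wrist_force: [-0.1, -0.3, 0.0]
gripper_width: 0.523
gripper_force: 0.0
```

```bash
python3 to.py .506 .0275 55
```

```text
t 27.07 tcp [0.5024 0.0262 0.0941] psi 55.06 w 4.55 F [-0.1 -0.3  0. ] tilt [-0.49 -0.14]
tx -0.22 ty 0.32 az 0.001 j1 21 j6 -146
```

Call:
drive_tool --rows '[{"tx":0,"ty":0.1,"tz":-0.2,"ax":0,"ay":0,"az":0,"claw":4.5},{"tx":0,"ty":0,"tz":0,"ax":0,"ay":0,"az":0,"claw":4.5},{"tx":0,"ty":0,"tz":0,"ax":0,"ay":0,"az":0,"claw":4.5}]'

```text
time_s: 27.32
tcp_pos: [0.5073, 0.0283, 0.1019]
ee_rot: [[-0.82, 0.572, 0.004], [0.572, 0.82, 0.001], [-0.002, 0.003, -1.0]]
wrist_force: [0.7, 0.0, 0.9]
gripper_width: 0.519
gripper_force: 0.0
```

```bash
python3 to.py .506 .0275 55
```

```text
t 27.32 tcp [0.5073 0.0283 0.1019] psi 55.08 w 4.52 F [0.7 0.  0.9] tilt [0.21 0.06]
tx 0.06 ty -0.14 az 0.001 j1 22 j6 -146
```

Call:
drive_tool --rows '[{"tx":0,"ty":-0.1,"tz":0.3,"ax":0,"ay":0,"az":0,"claw":4.5},{"tx":0,"ty":0,"tz":0,"ax":0,"ay":0,"az":0,"claw":1},{"tx":0,"ty":0,"tz":0,"ax":0,"ay":0,"az":0,"claw":1},{"tx":0,"ty":0,"tz":0,"ax":0,"ay":0,"az":0,"claw":1},{"tx":0,"ty":0,"tz":0,"ax":0,"ay":0,"az":0,"claw":1},{"tx":0,"ty":0,"tz":0,"ax":0,"ay":0,"az":0,"claw":1},{"tx":0,"ty":0,"tz":0,"ax":0,"ay":0,"az":0,"claw":1},{"tx":0,"ty":0,"tz":0,"ax":0,"ay":0,"az":0,"claw":1},{"tx":0,"ty":0,"tz":0,"ax":0,"ay":0,"az":0,"claw":1}]'

```text
time_s: 28.07
tcp_pos: [0.5056, 0.0272, 0.0972]
ee_rot: [[-0.82, 0.573, 0.0], [0.573, 0.82, 0.0], [-0.0, 0.0, -1.0]]
wrist_force: [0.8, -0.2, -0.2]
gripper_width: 0.184
gripper_force: 30.0
```

```bash
python3 to.py .506 .0275 55
```

```text
t 28.07 tcp [0.5056 0.0272 0.0972] psi 55.06 w 1.6 F [ 0.8 -0.2 -0.2] tilt [0.03 0.01]
tx -0.01 ty 0.05 az 0.001 j1 21 j6 -146
```

Call:
drive_tool --rows '[{"tx":0,"ty":0,"tz":-0.5,"ax":0,"ay":0,"az":0,"claw":1},{"tx":0,"ty":0,"tz":-1,"ax":0,"ay":0,"az":0,"claw":1},{"tx":0,"ty":0,"tz":-2,"ax":0,"ay":0,"az":0,"claw":1},{"tx":0,"ty":0,"tz":-2.5,"ax":0,"ay":0,"az":0,"claw":1},{"tx":0,"ty":0,"tz":-2.5,"ax":0,"ay":0,"az":0,"claw":1},{"tx":0,"ty":0,"tz":-2.5,"ax":0,"ay":0,"az":0,"claw":1},{"tx":0,"ty":0,"tz":-2,"ax":0,"ay":0,"az":0,"claw":1},{"tx":0,"ty":0,"tz":-1,"ax":0,"ay":0,"az":0,"claw":1},{"tx":0,"ty":0,"tz":0,"ax":0,"ay":0,"az":0,"claw":1},{"tx":0,"ty":0,"tz":0,"ax":0,"ay":0,"az":0,"claw":1}]'

```text
time_s: 28.9
tcp_pos: [0.5046, 0.027, 0.2365]
ee_rot: [[-0.819, 0.573, -0.001], [0.573, 0.819, 0.001], [0.001, -0.0, -1.0]]
wrist_force: [0.3, -0.3, -5.4]
gripper_width: 0.181
gripper_force: 30.0
```

```bash
python3 to.py .5286 -.2926 110
```

```text
t 28.9 tcp [0.5046 0.027  0.2365] psi 55.01 w 1.57 F [ 0.3 -0.3 -5.4] tilt [-0.07  0.03]
tx -20.30 ty -24.80 az -0.960 j1 21 j6 -146
```

Call:
drive_tool --rows '[{"tx":-1.3,"ty":-1.6,"tz":0,"ax":0,"ay":0,"az":0,"claw":1},{"tx":-2,"ty":-2.4,"tz":0,"ax":0,"ay":0,"az":0,"claw":1},{"tx":-2,"ty":-2.4,"tz":0,"ax":0,"ay":0,"az":0,"claw":1},{"tx":-2,"ty":-2.4,"tz":0,"ax":0,"ay":0,"az":0,"claw":1},{"tx":-2,"ty":-2.4,"tz":0,"ax":0,"ay":0,"az":0,"claw":1},{"tx":-2,"ty":-2.4,"tz":0,"ax":0,"ay":0,"az":0,"claw":1},{"tx":-2,"ty":-2.4,"tz":0,"ax":0,"ay":0,"az":0,"claw":1},{"tx":-2,"ty":-2.4,"tz":0,"ax":0,"ay":0,"az":0,"claw":1},{"tx":-2,"ty":-2.4,"tz":0,"ax":0,"ay":0,"az":0,"claw":1},{"tx":-2,"ty":-2.4,"tz":0,"ax":0,"ay":0,"az":0,"claw":1}]'

```text
time_s: 29.73
tcp_pos: [0.5293, -0.2747, 0.2342]
ee_rot: [[-0.819, 0.573, -0.005], [0.573, 0.819, 0.002], [0.005, -0.001, -1.0]]
wrist_force: [-0.0, 0.7, -4.3]
gripper_width: 0.182
gripper_force: 30.0
```

Call:
drive_tool --rows '[{"tx":-1,"ty":-1.6,"tz":0,"ax":0,"ay":0,"az":0,"claw":1},{"tx":0,"ty":0,"tz":0,"ax":0,"ay":0,"az":-0.06,"claw":1},{"tx":0,"ty":0,"tz":0,"ax":0,"ay":0,"az":-0.12,"claw":1},{"tx":0,"ty":0,"tz":0,"ax":0,"ay":0,"az":-0.12,"claw":1},{"tx":0,"ty":0,"tz":0,"ax":0,"ay":0,"az":-0.12,"claw":1},{"tx":0,"ty":0,"tz":0,"ax":0,"ay":0,"az":-0.12,"claw":1},{"tx":0,"ty":0,"tz":0,"ax":0,"ay":0,"az":-0.12,"claw":1},{"tx":0,"ty":0,"tz":0,"ax":0,"ay":0,"az":-0.12,"claw":1},{"tx":0,"ty":0,"tz":0,"ax":0,"ay":0,"az":-0.12,"claw":1},{"tx":0,"ty":0,"tz":0,"ax":0,"ay":0,"az":-0.06,"claw":1}]'

```text
time_s: 30.57
tcp_pos: [0.5284, -0.292, 0.234]
ee_rot: [[-0.938, -0.347, -0.005], [-0.347, 0.938, 0.002], [0.004, 0.004, -1.0]]
wrist_force: [-0.6, -0.0, -3.4]
gripper_width: 0.183
gripper_force: 30.0
```

Call:
drive_tool --rows '[{"tx":0,"ty":0,"tz":0,"ax":0,"ay":0,"az":0,"claw":1},{"tx":0,"ty":0,"tz":0,"ax":0,"ay":0,"az":0,"claw":1},{"tx":0,"ty":0,"tz":0,"ax":0,"ay":0,"az":0,"claw":1}]'

```text
time_s: 30.82
tcp_pos: [0.5291, -0.2923, 0.2356]
ee_rot: [[-0.94, -0.341, -0.003], [-0.341, 0.94, 0.001], [0.002, 0.002, -1.0]]
wrist_force: [-0.0, -0.2, -4.1]
gripper_width: 0.181
gripper_force: 30.0
```

```bash
python3 to.py .5286 -.2926 110; python3 - <<'E'
from h import *
o=[]
for n in("scene","side"):
    im,X=cloud(n); np.save(n+"L.npy",X)
    Y=X.reshape(-1,3);Y=Y[~np.isnan(Y[:,0])]
    Y=Y[(abs(Y[:,0]-.5286)<.12)&(abs(Y[:,1]+.2926)<.12)]
    for lo,hi in((.224,.236),(.15,.2),(.03,.06)):
        Q=Y[(Y[:,2]>lo)&(Y[:,2]<hi)]; print(n,lo,len(Q),cv2.minEnclosingCircle(Q[:,:2].astype(np.float32)) if len(Q) else '')
    v0,u0=(110,100) if n=="scene" else (80,250)
    o.append(cv2.resize(im[60:210,90:265] if n=="scene" else im[60:210,240:415],(400,343)))
save(np.hstack(o),"L1")
E
```

```text
t 30.82 tcp [ 0.5291 -0.2923  0.2356] psi 109.95 w 1.57 F [-0.  -0.2 -4.1] tilt [-0.15  0.06]
tx 0.06 ty -0.01 az -0.001 j1 -14 j6 -56
scene 0.224 1898 ((0.5300960540771484, -0.2945696711540222), 0.09877762943506241)
scene 0.15 999 ((0.5361811518669128, -0.286954402923584), 0.09616676717996597)
scene 0.03 844 ((0.5282823443412781, -0.29325008392333984), 0.09175067394971848)
side 0.224 800 ((0.5270575881004333, -0.28960248827934265), 0.09758396446704865)
side 0.15 1012 ((0.5257679224014282, -0.28054434061050415), 0.09580238163471222)
side 0.03 759 ((0.5283029675483704, -0.2879892587661743), 0.09118562936782837)
```

View pics/L1.png

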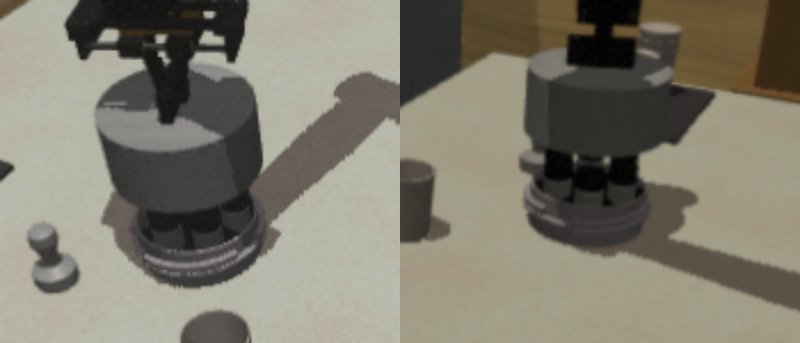

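The lid hangs level over the drum in both views, concentric with it. I'll lower it slowly and watch the force.

Call:
drive_tool --rows '[{"tx":0.05,"ty":0,"tz":1,"ax":0,"ay":0,"az":0,"claw":1},{"tx":0,"ty":0,"tz":2,"ax":0,"ay":0,"az":0,"claw":1},{"tx":0,"ty":0,"tz":2,"ax":0,"ay":0,"az":0,"claw":1},{"tx":0,"ty":0,"tz":1.5,"ax":0,"ay":0,"az":0,"claw":1},{"tx":0,"ty":0,"tz":1,"ax":0,"ay":0,"az":0,"claw":1},{"tx":0,"ty":0,"tz":0.5,"ax":0,"ay":0,"az":0,"claw":1},{"tx":0,"ty":0,"tz":0,"ax":0,"ay":0,"az":0,"claw":1},{"tx":0,"ty":0,"tz":0,"ax":0,"ay":0,"az":0,"claw":1}]'

```text
time_s: 31.58
tcp_pos: [0.5296, -0.293, 0.1575]
ee_rot: [[-0.939, -0.343, 0.001], [-0.343, 0.939, -0.001], [-0.001, -0.001, -1.0]]
wrist_force: [0.5, -0.1, -4.4]
gripper_width: 0.182
gripper_force: 30.0
```

Call:
drive_tool --rows '[{"tx":0,"ty":0,"tz":0.5,"ax":0,"ay":0,"az":0,"claw":1},{"tx":0,"ty":0,"tz":0.3,"ax":0,"ay":0,"az":0,"claw":1},{"tx":0,"ty":0,"tz":0.3,"ax":0,"ay":0,"az":0,"claw":1},{"tx":0,"ty":0,"tz":0,"ax":0,"ay":0,"az":0,"claw":1}]'

```text
time_s: 31.92
tcp_pos: [0.5287, -0.2925, 0.1455]
ee_rot: [[-0.94, -0.342, -0.001], [-0.342, 0.94, 0.001], [0.001, 0.001, -1.0]]
wrist_force: [-0.3, -0.1, -4.1]
gripper_width: 0.181
gripper_force: 30.0
```

```bash
python3 to.py .5286 -.2926 110
```

```text
t 31.92 tcp [ 0.5287 -0.2925  0.1455] psi 110.03 w 1.57 F [-0.3 -0.1 -4.1] tilt [-0.05  0.03]
tx 0.01 ty -0.00 az 0.000 j1 -14 j6 -56
```

Call:
drive_tool --rows '[{"tx":0,"ty":0,"tz":0.2,"ax":0,"ay":0,"az":0,"claw":1},{"tx":0,"ty":0,"tz":0.2,"ax":0,"ay":0,"az":0,"claw":1},{"tx":0,"ty":0,"tz":0,"ax":0,"ay":0,"az":0,"claw":1},{"tx":0,"ty":0,"tz":0,"ax":0,"ay":0,"az":0,"claw":1}]'

```text
time_s: 32.25
tcp_pos: [0.5291, -0.2927, 0.1419]
ee_rot: [[-0.939, -0.343, -0.0], [-0.343, 0.939, 0.0], [0.0, 0.0, -1.0]]
wrist_force: [0.0, -0.6, -3.9]
gripper_width: 0.179
gripper_force: 30.0
```

Call:
drive_tool --rows '[{"tx":0,"ty":0,"tz":0.2,"ax":0,"ay":0,"az":0,"claw":1},{"tx":0,"ty":0,"tz":0,"ax":0,"ay":0,"az":0,"claw":1},{"tx":0,"ty":0,"tz":0,"ax":0,"ay":0,"az":0,"claw":1}]'

```text
time_s: 32.5
tcp_pos: [0.5291, -0.2927, 0.1399]
ee_rot: [[-0.939, -0.343, -0.0], [-0.343, 0.939, 0.0], [0.0, 0.0, -1.0]]
wrist_force: [0.6, 0.9, -3.8]
gripper_width: 0.179
gripper_force: 30.0
```

Call:
drive_tool --rows '[{"tx":0,"ty":0,"tz":0.2,"ax":0,"ay":0,"az":0,"claw":1},{"tx":0,"ty":0,"tz":0,"ax":0,"ay":0,"az":0,"claw":1},{"tx":0,"ty":0,"tz":0,"ax":0,"ay":0,"az":0,"claw":1}]'

```text
time_s: 32.75
tcp_pos: [0.529, -0.2927, 0.1379]
ee_rot: [[-0.939, -0.343, -0.0], [-0.343, 0.939, 0.0], [0.0, 0.0, -1.0]]
wrist_force: [-0.4, -0.6, -4.0]
gripper_width: 0.182
gripper_force: 30.0
```

Call:
drive_tool --rows '[{"tx":0,"ty":0,"tz":0.2,"ax":0,"ay":0,"az":0,"claw":1},{"tx":0,"ty":0,"tz":0,"ax":0,"ay":0,"az":0,"claw":1},{"tx":0,"ty":0,"tz":0,"ax":0,"ay":0,"az":0,"claw":1}]'

```text
time_s: 33.0
tcp_pos: [0.5294, -0.2929, 0.1373]
ee_rot: [[-0.939, -0.343, 0.001], [-0.343, 0.939, -0.001], [-0.001, -0.001, -1.0]]
wrist_force: [-2.3, 0.7, 3.5]
gripper_width: 0.182
gripper_force: 30.0
```

Call:
drive_tool --rows '[{"tx":0,"ty":0,"tz":0.2,"ax":0,"ay":0,"az":0,"claw":1},{"tx":0,"ty":0,"tz":0,"ax":0,"ay":0,"az":0,"claw":1},{"tx":0,"ty":0,"tz":0,"ax":0,"ay":0,"az":0,"claw":1}]'

```text
time_s: 33.25
tcp_pos: [0.5294, -0.2929, 0.1371]
ee_rot: [[-0.939, -0.344, 0.002], [-0.344, 0.939, -0.001], [-0.001, -0.002, -1.0]]
wrist_force: [-4.8, 3.7, 12.3]
gripper_width: 0.184
gripper_force: 30.0
```

```bash
python3 to.py .5286 -.2926 110
```

```text
t 33.25 tcp [ 0.5294 -0.2929  0.1371] psi 110.1 w 1.6 F [-4.8  3.7 12.3] tilt [ 0.09 -0.08]
tx 0.07 ty 0.06 az 0.002 j1 -14 j6 -56
```

Call:
drive_tool --rows '[{"tx":0,"ty":0,"tz":0,"ax":0,"ay":0,"az":0,"claw":2.2},{"tx":0,"ty":0,"tz":0,"ax":0,"ay":0,"az":0,"claw":2.2},{"tx":0,"ty":0,"tz":0,"ax":0,"ay":0,"az":0,"claw":2.2},{"tx":0,"ty":0,"tz":0,"ax":0,"ay":0,"az":0,"claw":2.2}]'

```text
time_s: 33.58
tcp_pos: [0.5293, -0.2929, 0.1338]
ee_rot: [[-0.939, -0.343, 0.0], [-0.343, 0.939, -0.0], [-0.0, -0.0, -1.0]]
wrist_force: [0.2, -0.0, 0.2]
gripper_width: 0.249
gripper_force: 0.0
```

```bash
cat > st.py <<'E'
from h import *
c=np.array([.5286,-.2926])
for n in("scene","side"):
    im,X=cloud(n);Y=X.reshape(-1,3);Y=Y[~np.isnan(Y[:,0])]
    Y=Y[(np.hypot(*(Y[:,:2]-c).T)<.085)&(Y[:,2]>.095)&(Y[:,2]<.145)]
    A=np.c_[Y[:,:2]-c,np.ones(len(Y))]; w=np.ones(len(Y),bool)
    z=Y[:,2]; h=np.histogram(z,50,(.095,.145)); m=h[1][h[0].argmax()]+.0005
    w=abs(z-m)<.008
    p=np.linalg.lstsq(A[w],z[w],rcond=None)[0]; w=abs(A@p-z)<.004; p=np.linalg.lstsq(A[w],z[w],rcond=None)[0]
    print(n,w.sum(),"lid z %.4f tilt %.2f %.2f"%(p[2]-.09,*np.degrees(p[:2])),end="  ")
s=sense();R=s["ee_rot"];print("\nt %.2f"%s["time_s"],"tcp",np.round(s["tcp_pos"],4),"psi %.1f j6 %.0f w %.2f"%(np.degrees(np.arctan2(R[1,1],R[0,1])),s["joints"][5],s["gripper_width"]*8.7),"F",np.round(s["wrist_force"],1),"M",np.round(s["moment"],2))
E
python3 st.py
```

```text
scene 1266 lid z 0.0416 tilt 0.17 0.75  side 584 lid z 0.0378 tilt -0.04 -0.20  
t 33.68 tcp [ 0.5292 -0.2928  0.1337] psi 110.0 j6 -56 w 2.20 F [ 0.5 -0.   0. ] M [-0.03  0.04 -0.02]
```

Call:
drive_tool --rows '[{"tx":0,"ty":0,"tz":0,"ax":0,"ay":0,"az":0,"claw":1.8},{"tx":0,"ty":0,"tz":0,"ax":0,"ay":0,"az":-0.05,"claw":1.8},{"tx":0,"ty":0,"tz":0,"ax":0,"ay":0,"az":-0.05,"claw":1.8},{"tx":0,"ty":0,"tz":0,"ax":0,"ay":0,"az":-0.05,"claw":1.8},{"tx":0,"ty":0,"tz":0,"ax":0,"ay":0,"az":-0.05,"claw":1.8},{"tx":0,"ty":0,"tz":0,"ax":0,"ay":0,"az":-0.05,"claw":1.8},{"tx":0,"ty":0,"tz":0,"ax":0,"ay":0,"az":-0.05,"claw":1.8},{"tx":0,"ty":0,"tz":0,"ax":0,"ay":0,"az":0,"claw":2.3},{"tx":0,"ty":0,"tz":0,"ax":0,"ay":0,"az":0,"claw":2.3},{"tx":0,"ty":0,"tz":0,"ax":0,"ay":0,"az":0,"claw":2.3}]'

```text
time_s: 34.52
tcp_pos: [0.529, -0.2927, 0.1338]
ee_rot: [[-0.797, -0.604, -0.0], [-0.604, 0.797, 0.0], [0.0, 0.0, -1.0]]
wrist_force: [-0.3, -0.0, 0.0]
gripper_width: 0.257
gripper_force: 0.0
```

```bash
python3 st.py
```

```text
scene 1280 lid z 0.0424 tilt 0.18 0.75  side 584 lid z 0.0386 tilt -0.13 -0.16  
t 34.62 tcp [ 0.529  -0.2927  0.1338] psi 127.2 j6 -39 w 2.32 F [ 0.3 -0.2  0.4] M [ 0.05  0.04 -0.03]
```

Call:
drive_tool --rows '[{"tx":0,"ty":0,"tz":0,"ax":0,"ay":0,"az":-0.06,"claw":1.8},{"tx":0,"ty":0,"tz":0,"ax":0,"ay":0,"az":-0.06,"claw":1.8},{"tx":0,"ty":0,"tz":0,"ax":0,"ay":0,"az":-0.06,"claw":1.8},{"tx":0,"ty":0,"tz":0,"ax":0,"ay":0,"az":0,"claw":2.3},{"tx":0,"ty":0,"tz":0,"ax":0,"ay":0,"az":0,"claw":2.3}]'

```text
time_s: 35.03
tcp_pos: [0.5291, -0.2927, 0.1339]
ee_rot: [[-0.676, -0.737, -0.0], [-0.737, 0.676, 0.0], [0.0, 0.0, -1.0]]
wrist_force: [0.5, 0.8, 0.7]
gripper_width: 0.253
gripper_force: 0.0
```

```bash
python3 st.py
```

```text
scene 1286 lid z 0.0431 tilt 0.08 0.75  side 591 lid z 0.0393 tilt -0.16 -0.14  
t 35.13 tcp [ 0.529  -0.2926  0.1338] psi 137.5 j6 -29 w 2.25 F [-0.7  0.5 -0.2] M [0.   0.05 0.  ]
```

Call:
drive_tool --rows '[{"tx":0,"ty":0,"tz":0,"ax":0,"ay":0,"az":-0.06,"claw":1.8},{"tx":0,"ty":0,"tz":0,"ax":0,"ay":0,"az":-0.06,"claw":1.8},{"tx":0,"ty":0,"tz":0,"ax":0,"ay":0,"az":-0.06,"claw":1.8},{"tx":0,"ty":0,"tz":0,"ax":0,"ay":0,"az":0,"claw":2.3},{"tx":0,"ty":0,"tz":0,"ax":0,"ay":0,"az":0,"claw":2.3}]'

```text
time_s: 35.55
tcp_pos: [0.529, -0.2927, 0.1339]
ee_rot: [[-0.534, -0.846, -0.0], [-0.846, 0.534, 0.0], [-0.0, 0.0, -1.0]]
wrist_force: [0.6, 0.4, 0.8]
gripper_width: 0.255
gripper_force: 0.0
```

```bash
python3 st.py
```

```text
scene 1263 lid z 0.0437 tilt 0.21 0.78  side 587 lid z 0.0401 tilt -0.09 -0.14  
t 35.65 tcp [ 0.529  -0.2926  0.1338] psi 147.8 j6 -19 w 2.26 F [-0.4 -0.6  0.5] M [ 0.07  0.09 -0.02]
```

Call:
drive_tool --rows '[{"tx":0,"ty":0,"tz":0,"ax":0,"ay":0,"az":-0.06,"claw":1.8},{"tx":0,"ty":0,"tz":0,"ax":0,"ay":0,"az":-0.06,"claw":1.8},{"tx":0,"ty":0,"tz":0,"ax":0,"ay":0,"az":-0.06,"claw":1.8},{"tx":0,"ty":0,"tz":0,"ax":0,"ay":0,"az":0,"claw":2.3},{"tx":0,"ty":0,"tz":0,"ax":0,"ay":0,"az":0,"claw":2.3}]'

```text
time_s: 36.07
tcp_pos: [0.529, -0.2927, 0.1339]
ee_rot: [[-0.374, -0.928, -0.0], [-0.928, 0.374, 0.0], [-0.0, 0.0, -1.0]]
wrist_force: [0.1, -0.6, 0.7]
gripper_width: 0.256
gripper_force: 0.0
```

```bash
python3 st.py
```

```text
scene 1212 lid z 0.0443 tilt 0.21 0.81  side 604 lid z 0.0406 tilt -0.14 -0.08  
t 36.17 tcp [ 0.529  -0.2926  0.1338] psi 158.1 j6 -8 w 2.25 F [-0.8 -0.4  0.1] M [ 0.09  0.12 -0.02]
```

Call:
drive_tool --rows '[{"tx":0,"ty":0,"tz":0,"ax":0,"ay":0,"az":-0.06,"claw":1.8},{"tx":0,"ty":0,"tz":0,"ax":0,"ay":0,"az":-0.06,"claw":1.8},{"tx":0,"ty":0,"tz":0,"ax":0,"ay":0,"az":0,"claw":2.3},{"tx":0,"ty":0,"tz":0,"ax":0,"ay":0,"az":0,"claw":2.3}]'

```text
time_s: 36.5
tcp_pos: [0.5291, -0.2927, 0.1339]
ee_rot: [[-0.26, -0.966, -0.0], [-0.966, 0.26, -0.0], [0.0, 0.0, -1.0]]
wrist_force: [0.9, 0.5, -0.4]
gripper_width: 0.254
gripper_force: 0.0
```

```bash
python3 st.py
```

```text
scene 1218 lid z 0.0316 tilt 0.05 0.59  side 644 lid z 0.0276 tilt -0.18 -0.07  
t 36.60 tcp [ 0.5292 -0.2927  0.134 ] psi 165.0 j6 -1 w 2.27 F [ 0.5 -0.2  0.8] M [0.02 0.05 0.06]
```

The lid dropped to 30 mm at ψ≈165°. Now I'll lower the grip slightly and screw it forward.

Call:
drive_tool --rows '[{"tx":0,"ty":0,"tz":0.4,"ax":0,"ay":0,"az":0,"claw":2.3},{"tx":0,"ty":0,"tz":0.4,"ax":0,"ay":0,"az":0,"claw":1.8},{"tx":0,"ty":0,"tz":0,"ax":0,"ay":0,"az":0.06,"claw":1.8},{"tx":0,"ty":0,"tz":0,"ax":0,"ay":0,"az":0.06,"claw":1.8},{"tx":0,"ty":0,"tz":0,"ax":0,"ay":0,"az":0.06,"claw":1.8},{"tx":0,"ty":0,"tz":0,"ax":0,"ay":0,"az":0.06,"claw":1.8},{"tx":0,"ty":0,"tz":0,"ax":0,"ay":0,"az":0.06,"claw":1.8},{"tx":0,"ty":0,"tz":0,"ax":0,"ay":0,"az":0.06,"claw":1.8}]'

```text
time_s: 37.27
tcp_pos: [0.5289, -0.2926, 0.1253]
ee_rot: [[-0.584, -0.812, -0.001], [-0.812, 0.584, 0.0], [0.0, 0.001, -1.0]]
wrist_force: [1.0, 1.0, -1.8]
gripper_width: 0.207
gripper_force: 4.8
```

```bash
python3 st.py
```

```text
scene 1267 lid z 0.0316 tilt 0.09 0.60  side 617 lid z 0.0277 tilt -0.12 -0.08  
t 37.37 tcp [ 0.5289 -0.2926  0.1254] psi 144.4 j6 -22 w 1.78 F [ 0.3 -0.7 -1.2] M [ 0.02 -0.06  0.  ]
```

Call:
drive_tool --rows '[{"tx":0,"ty":0,"tz":0,"ax":0,"ay":0,"az":0.06,"claw":1.8},{"tx":0,"ty":0,"tz":0,"ax":0,"ay":0,"az":0.06,"claw":1.8},{"tx":0,"ty":0,"tz":0,"ax":0,"ay":0,"az":0.06,"claw":1.8},{"tx":0,"ty":0,"tz":0,"ax":0,"ay":0,"az":0.06,"claw":1.8},{"tx":0,"ty":0,"tz":0,"ax":0,"ay":0,"az":0.06,"claw":1.8},{"tx":0,"ty":0,"tz":0,"ax":0,"ay":0,"az":0.06,"claw":1.8},{"tx":0,"ty":0,"tz":0,"ax":0,"ay":0,"az":0.06,"claw":1.8},{"tx":0,"ty":0,"tz":0,"ax":0,"ay":0,"az":0.06,"claw":1.8}]'

```text
time_s: 38.03
tcp_pos: [0.5284, -0.2923, 0.1248]
ee_rot: [[-0.893, -0.451, -0.002], [-0.451, 0.893, 0.001], [0.001, 0.002, -1.0]]
wrist_force: [-0.7, -0.7, -3.3]
gripper_width: 0.208
gripper_force: 2.3
```

```bash
python3 st.py
```

```text
scene 1282 lid z 0.0300 tilt 0.19 0.60  side 590 lid z 0.0258 tilt -0.08 0.01  
t 38.13 tcp [ 0.5285 -0.2924  0.1252] psi 117.0 j6 -49 w 1.81 F [-0.6  0.4 -0.5] M [0.25 0.18 0.01]
```

Call:
drive_tool --rows '[{"tx":0,"ty":0,"tz":0,"ax":0,"ay":0,"az":0.06,"claw":1.8},{"tx":0,"ty":0,"tz":0,"ax":0,"ay":0,"az":0.06,"claw":1.8},{"tx":0,"ty":0,"tz":0,"ax":0,"ay":0,"az":0.06,"claw":1.8},{"tx":0,"ty":0,"tz":0,"ax":0,"ay":0,"az":0.06,"claw":1.8},{"tx":0,"ty":0,"tz":0,"ax":0,"ay":0,"az":0.06,"claw":1.8},{"tx":0,"ty":0,"tz":0,"ax":0,"ay":0,"az":0.06,"claw":1.8},{"tx":0,"ty":0,"tz":0,"ax":0,"ay":0,"az":0.06,"claw":1.8},{"tx":0,"ty":0,"tz":0,"ax":0,"ay":0,"az":0.06,"claw":1.8}]'

```text
time_s: 38.8
tcp_pos: [0.5286, -0.2925, 0.1252]
ee_rot: [[-1.0, 0.011, -0.001], [0.011, 1.0, 0.001], [0.001, 0.001, -1.0]]
wrist_force: [-0.0, -0.8, -3.5]
gripper_width: 0.205
gripper_force: 2.0
```

```bash
python3 st.py
```

```text
scene 1191 lid z 0.0275 tilt 0.13 0.53  side 591 lid z 0.0234 tilt -0.11 -0.15  
t 38.90 tcp [ 0.5289 -0.2926  0.1257] psi 89.5 j6 -77 w 1.78 F [-0.2  0.7 -0.6] M [0.19 0.03 0.02]
```

Call:
drive_tool --rows '[{"tx":0,"ty":0,"tz":0,"ax":0,"ay":0,"az":0.05,"claw":1.8},{"tx":0,"ty":0,"tz":0,"ax":0,"ay":0,"az":0.05,"claw":1.8},{"tx":0,"ty":0,"tz":0,"ax":0,"ay":0,"az":0.05,"claw":1.8},{"tx":0,"ty":0,"tz":0,"ax":0,"ay":0,"az":0.05,"claw":1.8}]'

```text
time_s: 39.23
tcp_pos: [0.5289, -0.2926, 0.1256]
ee_rot: [[-0.978, 0.208, -0.001], [0.208, 0.978, 0.0], [0.001, 0.0, -1.0]]
wrist_force: [0.1, -0.8, -2.8]
gripper_width: 0.207
gripper_force: 2.7
```

```bash
python3 st.py
```

```text
scene 1165 lid z 0.0264 tilt 0.22 0.52  side 602 lid z 0.0223 tilt -0.23 -0.11  
t 39.33 tcp [ 0.5291 -0.2927  0.1259] psi 78.1 j6 -88 w 1.75 F [-1.   1.  -0.4] M [0.15 0.04 0.  ]
```

Call:
drive_tool --rows '[{"tx":0,"ty":0,"tz":0,"ax":0,"ay":0,"az":0.05,"claw":1.8},{"tx":0,"ty":0,"tz":0,"ax":0,"ay":0,"az":0.05,"claw":1.8},{"tx":0,"ty":0,"tz":0,"ax":0,"ay":0,"az":0.05,"claw":1.8}]'

```text
time_s: 39.58
tcp_pos: [0.5291, -0.2927, 0.1259]
ee_rot: [[-0.936, 0.351, -0.0], [0.351, 0.936, 0.0], [0.0, 0.0, -1.0]]
wrist_force: [0.8, 0.2, -1.1]
gripper_width: 0.21
gripper_force: 1.0
```

```bash
python3 st.py
```

```text
scene 1154 lid z 0.0256 tilt 0.21 0.53  side 611 lid z 0.0216 tilt -0.17 -0.19  
t 39.68 tcp [ 0.5291 -0.2928  0.126 ] psi 69.5 j6 -97 w 1.79 F [-0.7  0.3 -0.5] M [ 0.05  0.1  -0.  ]
```

Call:
drive_tool --rows '[{"tx":0,"ty":0,"tz":0,"ax":0,"ay":0,"az":0.05,"claw":1.8},{"tx":0,"ty":0,"tz":0,"ax":0,"ay":0,"az":0.05,"claw":1.8}]'

```text
time_s: 39.85
tcp_pos: [0.5292, -0.2927, 0.126]
ee_rot: [[-0.897, 0.443, 0.0], [0.443, 0.897, -0.0], [-0.0, -0.0, -1.0]]
wrist_force: [0.7, 0.3, -1.3]
gripper_width: 0.204
gripper_force: 0.5
```

```bash
python3 st.py
```

```text
scene 1147 lid z 0.0250 tilt 0.18 0.52  side 629 lid z 0.0211 tilt -0.12 -0.16  
t 39.95 tcp [ 0.5293 -0.2928  0.1263] psi 63.8 j6 -103 w 1.78 F [-0.  -0.1 -0. ] M [-0.   -0.05 -0.04]
```

Call:
drive_tool --rows '[{"tx":0,"ty":0,"tz":0,"ax":0,"ay":0,"az":0.04,"claw":1.8},{"tx":0,"ty":0,"tz":0,"ax":0,"ay":0,"az":0.04,"claw":1.8},{"tx":0,"ty":0,"tz":0,"ax":0,"ay":0,"az":0,"claw":1.8}]'

```text
time_s: 40.2
tcp_pos: [0.5293, -0.2929, 0.1263]
ee_rot: [[-0.859, 0.512, 0.001], [0.512, 0.859, -0.0], [-0.001, -0.0, -1.0]]
wrist_force: [-0.4, -0.2, -0.9]
gripper_width: 0.205
gripper_force: 0.0
```

```bash
python3 st.py
```

```text
scene 1133 lid z 0.0246 tilt 0.08 0.47  side 628 lid z 0.0206 tilt -0.18 -0.09  
t 40.30 tcp [ 0.5295 -0.2929  0.1265] psi 59.2 j6 -107 w 1.78 F [-0.5  0.6  0.9] M [-0.05 -0.08 -0.02]
```

Call:
drive_tool --rows '[{"tx":0,"ty":0,"tz":0,"ax":0,"ay":0,"az":0.04,"claw":1.8},{"tx":0,"ty":0,"tz":0,"ax":0,"ay":0,"az":0.04,"claw":1.8},{"tx":0,"ty":0,"tz":0,"ax":0,"ay":0,"az":0,"claw":1.8}]'

```text
time_s: 40.55
tcp_pos: [0.5291, -0.2929, 0.1262]
ee_rot: [[-0.815, 0.58, 0.0], [0.58, 0.815, -0.0], [-0.0, -0.0, -1.0]]
wrist_force: [-0.7, 0.0, -0.0]
gripper_width: 0.204
gripper_force: 1.8
```

```bash
python3 st.py
```

```text
scene 1120 lid z 0.0243 tilt 0.20 0.51  side 634 lid z 0.0202 tilt -0.16 -0.09  
t 40.65 tcp [ 0.5292 -0.2928  0.1262] psi 54.6 j6 -112 w 1.78 F [ 0.8  0.3 -0.3] M [-0.16  0.05  0.08]
```

Call:
drive_tool --rows '[{"tx":0,"ty":0,"tz":0,"ax":0,"ay":0,"az":0.04,"claw":1.8},{"tx":0,"ty":0,"tz":0,"ax":0,"ay":0,"az":0.04,"claw":1.8},{"tx":0,"ty":0,"tz":0,"ax":0,"ay":0,"az":0,"claw":1.8}]'

```text
time_s: 40.9
tcp_pos: [0.5291, -0.2929, 0.1263]
ee_rot: [[-0.767, 0.641, -0.0], [0.641, 0.767, -0.001], [-0.0, -0.001, -1.0]]
wrist_force: [-0.2, -0.8, -0.5]
gripper_width: 0.212
gripper_force: 27.6
```

```bash
python3 st.py
```

```text
scene 1121 lid z 0.0242 tilt 0.16 0.58  side 641 lid z 0.0202 tilt -0.19 -0.16  
t 41.00 tcp [ 0.5291 -0.2929  0.1262] psi 50.1 j6 -116 w 1.86 F [-1.  -0.5 -0. ] M [-0.24  0.22  0.89]
```

Call:
drive_tool --rows '[{"tx":0,"ty":0,"tz":0,"ax":0,"ay":0,"az":0.04,"claw":1.8},{"tx":0,"ty":0,"tz":0,"ax":0,"ay":0,"az":0,"claw":1.8}]'

```text
time_s: 41.17
tcp_pos: [0.5293, -0.2929, 0.1263]
ee_rot: [[-0.74, 0.672, 0.0], [0.672, 0.74, -0.001], [-0.001, -0.0, -1.0]]
wrist_force: [0.3, -0.8, 0.7]
gripper_width: 0.223
gripper_force: 35.5
```

```bash
python3 st.py
```

```text
scene 1120 lid z 0.0243 tilt 0.01 0.43  side 646 lid z 0.0202 tilt -0.22 -0.07  
t 41.27 tcp [ 0.5293 -0.2928  0.1263] psi 47.8 j6 -119 w 1.91 F [-0.1 -0.2  0.1] M [-0.26  0.06  1.06]
```

The stop has been felt: Mz is at 1 N m and the lid no longer sinks. I'll snug it once with the grip closed, then release and retreat.

Call:
drive_tool --rows '[{"tx":0,"ty":0,"tz":0,"ax":0,"ay":0,"az":0,"claw":1.3},{"tx":0,"ty":0,"tz":0,"ax":0,"ay":0,"az":0,"claw":1.3},{"tx":0,"ty":0,"tz":0,"ax":0,"ay":0,"az":0,"claw":1.3}]'

```text
time_s: 41.52
tcp_pos: [0.5293, -0.2929, 0.1263]
ee_rot: [[-0.739, 0.674, 0.0], [0.674, 0.739, -0.0], [-0.001, -0.0, -1.0]]
wrist_force: [-1.2, -0.5, 0.5]
gripper_width: 0.223
gripper_force: 35.8
```

```bash
python3 st.py
```

```text
scene 1120 lid z 0.0243 tilt -0.03 0.37  side 641 lid z 0.0202 tilt -0.25 -0.15  
t 41.62 tcp [ 0.5293 -0.2929  0.1263] psi 47.6 j6 -119 w 1.92 F [-0.6 -0.8  0.7] M [-0.38  0.07  1.04]
```

Call:
drive_tool --rows '[{"tx":0,"ty":0,"tz":0,"ax":0,"ay":0,"az":0,"claw":3.5},{"tx":0,"ty":0,"tz":0,"ax":0,"ay":0,"az":0,"claw":3.5},{"tx":0,"ty":0,"tz":0,"ax":0,"ay":0,"az":0,"claw":3.5},{"tx":0,"ty":0,"tz":0,"ax":0,"ay":0,"az":0,"claw":3.5},{"tx":0,"ty":0,"tz":-1,"ax":0,"ay":0,"az":0,"claw":3.5},{"tx":0,"ty":0,"tz":-3,"ax":0,"ay":0,"az":0,"claw":3.5},{"tx":0,"ty":0,"tz":-3.5,"ax":0,"ay":0,"az":0,"claw":3.5},{"tx":0,"ty":0,"tz":-3.5,"ax":0,"ay":0,"az":0,"claw":3.5},{"tx":0,"ty":0,"tz":-3.5,"ax":0,"ay":0,"az":0,"claw":3.5},{"tx":0,"ty":0,"tz":-3.5,"ax":0,"ay":0,"az":0,"claw":3.5}]'

```text
time_s: 42.45
tcp_pos: [0.5287, -0.2926, 0.3088]
ee_rot: [[-0.738, 0.675, 0.001], [0.675, 0.738, -0.0], [-0.001, 0.001, -1.0]]
wrist_force: [0.3, -0.5, -0.7]
gripper_width: 0.406
gripper_force: 0.0
```

```bash
python3 st.py; python3 spares.py scene; python3 - <<'E'
from h import *
im,X=cloud("scene"); save(im,"end")
Y=X.reshape(-1,3);Y=Y[~np.isnan(Y[:,0])];Y=Y[(np.hypot(Y[:,0]-.5286,Y[:,1]+.2926)<.06)&(Y[:,2]>.13)&(Y[:,2]<.165)]
print(cv2.minAreaRect((Y[:,:2]*1000).astype(np.float32)))
E
```

```text
scene 1196 lid z 0.0242 tilt 0.16 0.52  side 632 lid z 0.0202 tilt -0.16 -0.12  
t 42.55 tcp [ 0.5315 -0.2942  0.3147] psi 47.6 j6 -119 w 3.51 F [-0.3  0.4  0.2] M [-0.04 -0.04 -0.06]
('time_s', np.float64(42.55)) ('tcp_pos', array([ 0.5315, -0.2942,  0.3147])) ('wrist_force', array([-0.2524,  0.4083,  0.2016]))
scene
149 0.4243 0.3136 0.021 0.097
184 0.5008 0.4221 0.022 0.096
160 0.515 0.3188 0.021 0.096
185 0.6026 0.3217 0.021 0.096
((529.43212890625, -291.9187316894531), (18.902809143066406, 93.44866943359375), 59.94392395019531)
```

View pics/end.png

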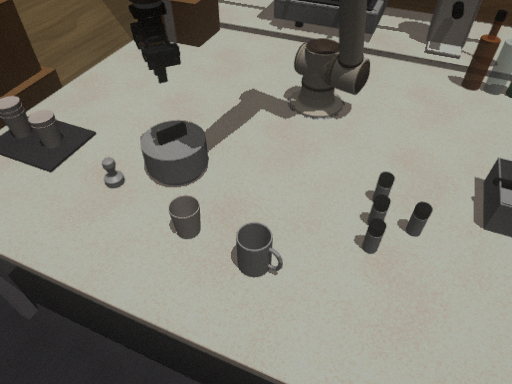

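The picture shows the lid level on the drum at (176,155), and four surplus spares standing at (372–420, 185–240). The jug, cup and tamper have not moved. Handing in.

```bash
python3 -c "
from station import finish_job; print(finish_job())"
```

```text
the job is handed in; nothing more can be done
None
```

The job is handed in: all six drum cells hold a tube, and the lid is on and screwed clockwise to the stop, 7 mm below where it dropped in. The four surplus spares are still on the counter, and the jug, cup and tamper were not touched.

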